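Roll down the label band on a turning waste bucket

TASK

The paper label band has just been wrapped round the yellow oval bucket on the hand-turned turntable: roll it down. Pick up the sprung pressure roller, set the turntable spinning with an easy push on one of its finger studs (no faster than a turn in three seconds), and while it runs on by itself hold only the roller's wheel against the label band for at least seven seconds (about a full turn) without a break, the contact force always between 2 and 6 newtons although the oval, off-centre bucket swings in and out. Then stand the roller upright back on its rubber mat and let go; leave the bucket in its place on the turntable, which may run down by itself, and do not disturb the other things.

Things in the scene. Friction and masses are not known exactly. Their poses are not given: they have to be found in the camera images.
- turntable: the hand-turned turntable with plate and studs; origin: centre of its fixed grey foot on the bench, 260 mm in diameter, narrower than the plate
- axis (a point): centre of the hand-turned turntable's top face, on its vertical turning axis, 55 mm above the bench. Bare steel plate, 400 mm diameter, 20 mm thick, about 11 kg; the foot is fixed to the bench. With the bucket its moment of inertia is about 0.23 kg m2 (varies by a quarter)
- disc (a joint): angle of the turntable plate in rad, anticlockwise seen from above, no end stops; studs and bucket turn with it. Low-friction bearing (drag about 0.01 N m, either way): it coasts for well over ten seconds after a push to 1.5 rad/s. The roller's push on the off-centre oval speeds and slows it as the wall recedes and comes
- stud0 (a point): top centre of the first of three equal upright round finger studs on the plate, 24 mm in diameter, 24 mm tall (top 79 mm above the bench), 185 mm from the turning axis; at joint value 0 it lies on the +x side of the axis
- stud1 (a point): top centre of the second stud, 120 degrees anticlockwise of the first
- stud2 (a point): top centre of the third stud, 240 degrees anticlockwise of the first
- bucket: closed yellow oval bucket, loose, 2.2 kg, 9 to 16 mm off-centre on the plate, carried by friction. Origin: centre of its underside; z up, x its long axis. Upright wall 137 mm high: two circles of 65 mm radius centred 12 mm either side of the origin on x, joined by flats (154 x 130 mm); lid 3 mm wider all round, up to 150 mm. White label band from 66 to 126 mm above the underside
- roller: sprung pressure roller, 0.44 kg. Origin: centre line of the bar at the foot's underside; z up, x towards the wheel. Upright bar 22 (x) by 26 (y) mm, top at 130 mm, grip it above 75 mm. Foot plate 8 mm thick, x -28 to +40, y -25 to +25 mm, fit to push a stud
- head (a joint): spring compression of the roller's wheel in m: 0 when free, grows as the wheel is pressed straight back towards the bar, stop at 0.032. The spring has 250 N/m, so 2 N is 8 mm and 6 N is 24 mm
- wheel_mid (a point): centre of the roller's free-turning wheel: 44 mm diameter, 26 mm wide, upright axle, 60 mm above the foot's underside. When free the axle is 65 mm ahead of the bar's centre line, so the wheel's front is 87 mm ahead; pressed, it slides straight back towards the bar against a spring
- mat: rubber mat fixed to the bench, 130 x 110 x 3 mm, where the roller stands at the start. Origin: centre of its underside
- sanitiser: white round bottle, 60 mm in diameter, 130 mm high; bystander. Origin: centre of its underside
- specimen_jar: small glass jar with a white cap, 56 mm in diameter, 75 mm high; bystander
- glove_box: green glove carton, 120 x 230 x 75 mm; bystander
- basket_red: red plastic basket, 160 x 230 x 75 mm; bystander
- tape_roll: white tape roll lying flat, 84 mm in diameter, 25 mm high; bystander
Mind the look-alikes: they are no part of the job. Leave any brown or pink look-alike of the bucket alone.

How it is judged:
By the outcome, as a careful person would: the job done as asked, in the order asked, and still so for the second after the job is handed in, with the robot touching nothing.
It also fails if it takes over 54 s, if anything falls off the work surface, if the arm or the gripper's body presses on something with over 40 N, if the wrist force passes 120 N, or if a joint passes its speed limit or range.

ROBOT

A 7-joint arm with a two-finger parallel gripper is mounted at the origin on the work surface. World frame = base frame: x ahead of the robot, y to its left, z up, the work surface at z = 0. Lengths are in mm, angles in rad, forces in N, time in s.
With the tool pointing down it reaches from about 400 to 900 mm from the base axis. Payload 5.6 kg.
Tool frame: the origin (TCP) lies at the very end of the fingers, on their centre line; the grasp point (between the pads) lies 19 mm behind it; z points along the fingers, y is the line along which they close (so a half turn about z gives the same grasp; the last joint's range is limited). The gripper opens to 92 mm and grips with 3 to 60 N. Pads are 20 mm wide; open, the fingers measure 128 mm over their backs; the gripper's body (75 mm by 189 mm) begins 69 mm behind the grasp point.
Start: joints at [-1.208, 0.468, -0.012, 1.603, 0.006, 1.071, -0.056], TCP at [256.631, 597.202, 214.592] pointing down, gripper open.
Joint ranges: [-2.53, 2.53], [-0.31, 2.02], [-1.57, 1.55], [0.28, 2.44], [-1.29, 4.43], [0.15, 1.84], [-2.92, 2.92]. Speed limits (rad/s): [2.57, 2.57, 3.14, 3.14, 3.14, 3.14, 3.14].

INTERFACE

Orientations are given as a rotation vector (axis times angle).
In Python, from rig import readout, vision, job gives the robot as it stands.
- The arm moves only by the shell command python3 -m creep 'ROWS' [FORCE]. ROWS is JSON, a list of rows, each an object with "dp": the shift along the world's x, y, z in units of 50 cm (1.0 is 50 cm), a list of three; "dr": the turn, a rotation vector about the world's x, y, z in units of pi rad (1.0 is pi rad), a list of three; "gripper": the finger opening in mm, from 0 to 91.9. A call has 1 to 10 rows; each row shifts and turns the commanded pose from where the row before left it; what a row does not reach is not made up. A row lasts 1/12 s, in which the tool goes at most 41.7 mm and 7.16 degrees, less where a joint would pass 70% of its speed; a pose out of reach is approached as far as the arm can. A call with a number of a shift or a turn outside -1 to 1 is refused whole. A call with a gripper value outside its range is refused whole. The fingers move at their own pace and stop on an object; FORCE is the grip in N (left out, the last holds). Time passes only in rows, so rows that do not move let the fingers close. It gives the time, the measured TCP pose, the force, the opening and the grip force at its end, in the units of the state.
- readout.state(): the state, without advancing time (a new reading comes with each control period).
- vision.snapshot(name): name is "scene" or "top"; returns a dict with "frame" (400x640x3 uint8, blue, green, red), "fx", "fy", "cx", "cy" (pixels), "eye" and "attitude" of the camera in the world. Camera axes: x right, y up, looking along -z (the intrinsics and any distortion apply to the point x, -y, -z); pixel columns grow to the right and rows downward; lengths in mm; the calibration is good to about 2 mm. A picture is of the moment at which its call begins. There is no depth.
- job.sign_off(): hands the job in; it is judged then, once.
The state is a dict: "time": time; "joint_positions": joint angles; "qvel": joint speeds; "tau": joint torques, N m; "tcp_pos": TCP position; "ee_rot": TCP orientation; "force": force on the tool from outside, world axes, zero at the start; "moment": the same for the moment, N m; "width": finger opening in mm; "grip_force": force on a finger pad.
Only numpy, scipy, OpenCV 4.12 (cv2) and the standard library are available. Lean on these libraries where they do the work, as an engineer would, in place of code of your own. Each camera call takes 0.05 s, during which the arm holds its last target. There are 200 camera calls.

## Working session

There is one attempt and no reset: what is moved stays moved. The work goes in short steps, Python scripts to look and compute and a shell command to move; the robot and the scene stay as the last step left them, time stands still between calls to the robot, and variables do not carry over. Pictures are saved under pics/ and viewed, at most 10 in all, crops included, and the job is handed in when it is done.

```bash
ls; mkdir -p pics
python3 - <<'E'
from rig import readout, vision
import cv2,numpy as np
for n in("scene","top"):
    s=vision.snapshot(n); cv2.imwrite(f"pics/{n}0.png",s["frame"])
    print(n,{k:(np.round(v,4).tolist()) for k,v in s.items() if k!="frame"})
print(readout.state())
E
```

```text
pics
scene {'fx': 415.789, 'fy': 415.789, 'cx': 322.7467, 'cy': 194.5787, 'eye': [1158.5702, 1023.8895, 888.5736], 'attitude': [0.3407, 1.2383, 2.287]}
top {'fx': 441.2857, 'fy': 441.2857, 'cx': 318.9112, 'cy': 203.9636, 'eye': [313.212, -0.2144, 1277.9618], 'attitude': [0.1043, -0.1384, -1.5619]}
{'time': 0.1, 'joint_positions': array([-1.20801634,  0.4683031 , -0.01160909,  1.60351656,  0.00600824,
        1.07139656, -0.05632258]), 'qvel': array([-2.78019512e-04, -2.01889282e-03, -1.36806818e-03, -1.51224780e-03,
        4.61287242e-04, -3.52163369e-05,  2.24721214e-04]), 'tau': array([ 7.53693639e-04, -5.21648777e+01, -1.26856839e-02, -2.44367588e+01,
       -5.68823610e-02,  1.41415664e-02,  5.75079457e-05]), 'tcp_pos': array([256.43348648, 596.71323117, 213.73272935]), 'ee_rot': array([-6.33112022e-01, -3.07692950e+00,  2.47578006e-03]), 'force': array([ 0.65947279, -0.32387847,  0.00969064]), 'moment': array([0.04311855, 0.00720939, 0.02631465]), 'grip_force': 0.0, 'width': 91.96343252178795}
```

View pics/scene0.png

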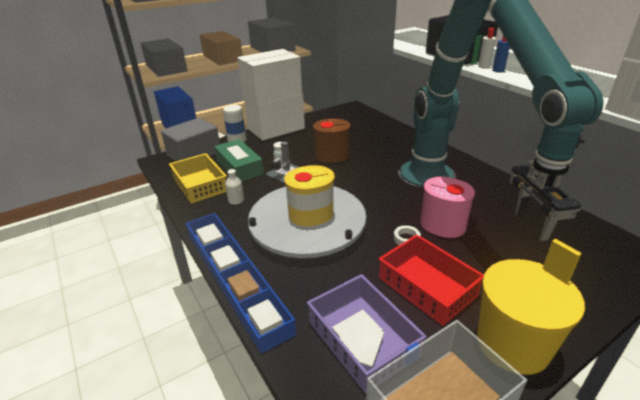

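View pics/top0.png

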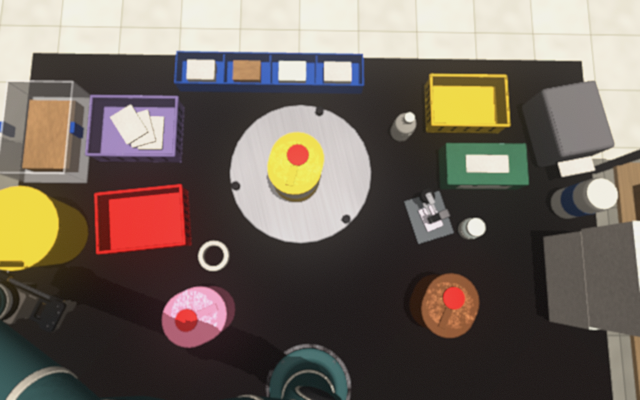

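The scene view shows the yellow bucket (310,195) on the turntable and the roller near (283,160). The top view has the plate centre near (300,173), studs at (319,111), (236,186) and (346,219), and the roller on its mat at (430,217).

```bash
cat > h.py <<'E'
import numpy as np,cv2
from scipy.spatial.transform import Rotation as R
from rig import vision,readout
def snap(n): return vision.snapshot(n)
def ray(s,u,v):
    d=np.array([(u-s["cx"])/s["fx"],-(v-s["cy"])/s["fy"],-1.])
    return np.array(s["eye"],float),R.from_rotvec(s["attitude"]).apply(d)
def onz(s,u,v,z):
    e,d=ray(s,u,v); return e+d*(z-e[2])/d[2]
def proj(s,p):
    q=R.from_rotvec(s["attitude"]).inv().apply(np.array(p,float)-s["eye"])
    return np.array([s["cx"]+s["fx"]*q[...,0]/-q[...,2],s["cy"]-s["fy"]*q[...,1]/-q[...,2]]).T
def two(s1,p1,s2,p2):
    e1,d1=ray(s1,*p1);e2,d2=ray(s2,*p2)
    t=np.linalg.lstsq(np.c_[d1,-d2],e2-e1,rcond=None)[0]
    a=e1+t[0]*d1;b=e2+t[1]*d2
    return (a+b)/2,np.linalg.norm(a-b)
E
python3 - <<'E'
from h import *
s=snap("scene");t=snap("top")
a=cv2.resize(s["frame"][130:200,245:325],None,fx=5,fy=5,interpolation=cv2.INTER_CUBIC)
b=cv2.resize(t["frame"][180:250,395:475],None,fx=5,fy=5,interpolation=cv2.INTER_CUBIC)
cv2.imwrite("pics/crop.png",np.hstack([a,b]))
# plate ellipse: bright low-saturation pixels
for n,S,c in(("top",t,(300,173)),("scene",s,(308,217))):
    hsv=cv2.cvtColor(S["frame"],cv2.COLOR_BGR2HSV)
    m=((hsv[...,1]<60)&(hsv[...,2]>90)).astype(np.uint8)
    y=((hsv[...,0]>18)&(hsv[...,0]<35)&(hsv[...,1]>120)).astype(np.uint8)
    m=cv2.morphologyEx(m|y,cv2.MORPH_OPEN,np.ones((3,3)))
    k,l,st,ce=cv2.connectedComponentsWithStats(m)
    i=l[c[1],c[0]-50]
    print(n,st[i],ce[i])
    cs=max(cv2.findContours((l==i).astype(np.uint8),0,1)[0],key=cv2.contourArea)
    h=cv2.convexHull(cs)[:,0]
    P=np.array([onz(S,u,v,55) for u,v in (h if n=="top" else h[h[:,1]>215])])[:,:2]
    from scipy.optimize import least_squares
    f=least_squares(lambda q:np.hypot(*(P-q[:2]).T)-q[2],[*P.mean(0),200],loss="soft_l1")
    print(f.x,np.abs(f.fun).max())
for u,v in((319,111.5),(236,185.5),(346,218.5)): print("stud",onz(t,u,v,79))
E
```

```text
top [  229   105   142   139 14514] [300.17486565 173.87715309]
[595.55692269  26.69876302 200.78810518] 1.0505754328918897
scene [ 248  141  119  117 7680] [305.93463542 212.96809896]
[605.6662718   44.97301535 194.63124519] 4.5060172085314605
stud [766.34012618 -25.24359107  79.        ]
stud [550.13983213 202.83890969  79.        ]
stud [ 460.47730266 -100.37253797   79.        ]
```

View pics/crop.png

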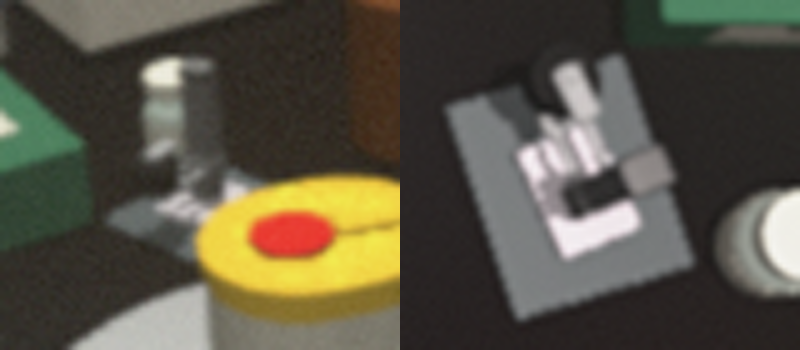

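The crop shows the bar top at scene (284.6,142.4) and top (445,213.6). The wheel is near top (428,195), its foot is white, and the jar stands at its right.

Run:
```python
from h import *
s=snap("scene");t=snap("top")
T=lambda x,y:(395+(x-400)/5-.4,180+y/5-.4)
bar,e=two(s,(284.4,142.2),t,T(650,168)); print("bar top",bar,e, "on z133",onz(t,*T(650,168),133))
c=np.array([onz(t,*T(*p),3) for p in((445,105),(615,55),(693,265),(520,320))])
print("mat",c.mean(0),[np.linalg.norm(c[i]-c[i-1]) for i in range(4)])
d=(c[0]-c[3])+(c[1]-c[2]);print("mat yaw",np.degrees(np.arctan2(d[1],d[0])))
f=np.array([onz(t,*T(*p),11) for p in((517,150),(568,260),(640,230))])
print("foot",f,np.linalg.norm(f[0]-f[1]),np.linalg.norm(f[2]-f[1])); d=f[0]-f[1];print("foot yaw",np.degrees(np.arctan2(d[1],d[0])))
print("wheel",onz(t,*T(563,85),63+13), "jar",onz(t,473.5,227.5,75))
# plate in scene: horizontal scale check of axis height via projecting the top fit
ax=np.array([595.6,26.7,55]);a=np.radians(np.arange(0,360,45));print(proj(s,ax+200*np.c_[np.cos(a),np.sin(a),0*a]).round(1).tolist())
# bucket: lid yellow ellipse in top, red dot
for n,S in(("top",t),("scene",s)):
    hsv=cv2.cvtColor(S["frame"],cv2.COLOR_BGR2HSV)
    y=((hsv[...,0]>18)&(hsv[...,0]<35)&(hsv[...,1]>120)&(hsv[...,2]>120))|((hsv[...,1]>150)&((hsv[...,0]<8)|(hsv[...,0]>172)))
    k,l,st,ce=cv2.connectedComponentsWithStats(y.astype(np.uint8))
    cc=(300,160) if n=="top" else (310,180)
    i=l[cc[1],cc[0]];print(n,st[i],ce[i])
    if n=="top":
        h=max(cv2.findContours((l==i).astype(np.uint8),0,1)[0],key=cv2.contourArea)[:,0]
        P=np.array([onz(S,u,v,205)[:2] for u,v in h],np.float32); r=cv2.minAreaRect(P);print("lid",r,cv2.fitEllipse(P))
    m=((hsv[...,1]>170)&((hsv[...,0]<8)|(hsv[...,0]>172))).astype(np.uint8)
    k,l,st,ce=cv2.connectedComponentsWithStats(m)
    for j in range(1,k):
        if st[j,4]>40:print(" red",ce[j],st[j])
st=readout.state();M=R.from_rotvec(st["ee_rot"]).as_matrix();print(M.round(2))
```

```text
bar top [ 467.64738986 -354.33482114  134.58072609] 4.141941230941657 on z133 [ 469.57434503 -356.14208429  133.        ]
mat [ 476.71181581 -347.92856069    3.        ] [np.float64(132.32967750764334), np.float64(106.28729000086622), np.float64(130.78690733988776), np.float64(107.43615453131461)]
mat yaw 18.028804395331996
foot [[ 496.30406165 -316.43715893   11.        ]
 [ 432.17936736 -344.11597123   11.        ]
 [ 449.87938903 -386.75576922   11.        ]] 69.84334662384443 46.16755505840536
foot yaw 23.346981745078125
wheel [ 523.59694413 -327.05592474   76.        ] jar [ 438.2297823  -452.80392596   75.        ]
[[252.8, 235.0], [290.7, 252.4], [340.4, 245.4], [365.1, 220.0], [353.7, 195.0], [319.0, 183.1], [278.7, 187.8], [250.8, 207.8]]
top [ 268  133   56   62 2707] [295.22201699 163.53084595]
lid ((583.9171142578125, 36.0791130065918), (133.5498046875, 159.4644317626953), 77.94009399414062) ((583.5914916992188, 35.94409942626953), (135.8428497314453, 160.0972900390625), 77.67850494384766)
 red [297.30674847 154.41104294] [287 145  21  20 326]
 red [140.73587786 219.06123834] [  94  184   98   71 5895]
 red [453.44819277 297.77831325] [443 287  22  23 415]
 red [185.86478873 319.94929577] [175 310  22  21 355]
scene [ 284  165   51   29 1118] [309.22719141 178.98837209]
 red [490.34883721  31.48837209] [488  27   6  10  43]
 red [326.58666667 124.22666667] [320 121  14   7  75]
 red [302.99038462 176.56730769] [296 173  15   8 104]
 red [454.88596491 188.92105263] [447 185  17   9 114]
 red [431.07799963 277.32935249] [ 379  235  104   91 5359]
[[-0.92  0.39 -0.  ]
 [ 0.39  0.92 -0.  ]
 [-0.   -0.   -1.  ]]
```

```bash
R='x'; python3 -m creep '[{"dp":[0.043,-0.064,0.03],"dr":[0,0,-0.0265],"gripper":91.9},{"dp":[0.043,-0.064,0.03],"dr":[0,0,-0.0265],"gripper":91.9},{"dp":[0.043,-0.064,0.03],"dr":[0,0,-0.0265],"gripper":91.9},{"dp":[0.043,-0.064,0.03],"dr":[0,0,-0.0265],"gripper":91.9},{"dp":[0.043,-0.064,0.03],"dr":[0,0,-0.0265],"gripper":91.9},{"dp":[0.043,-0.064,0.03],"dr":[0,0,-0.0265],"gripper":91.9},{"dp":[0.043,-0.064,0.03],"dr":[0,0,-0.0265],"gripper":91.9},{"dp":[0.043,-0.064,0.03],"dr":[0,0,-0.0265],"gripper":91.9},{"dp":[0.043,-0.064,0.03],"dr":[0,0,-0.0265],"gripper":91.9},{"dp":[0.043,-0.064,0],"dr":[0,0,-0.0265],"gripper":91.9}]'
python3 -m creep '[{"dp":[0.043,-0.064,0],"dr":[0,0,-0.0265],"gripper":91.9},{"dp":[0.043,-0.064,0],"dr":[0,0,-0.0265],"gripper":91.9},{"dp":[0.043,-0.064,0],"dr":[0,0,-0.0265],"gripper":91.9},{"dp":[0.043,-0.064,0],"dr":[0,0,-0.0265],"gripper":91.9},{"dp":[-0.013,-0.072,0],"dr":[0,0,-0.0265],"gripper":91.9},{"dp":[-0.013,-0.072,0],"dr":[0,0,-0.0265],"gripper":91.9},{"dp":[-0.013,-0.072,0],"dr":[0,0,-0.0265],"gripper":91.9},{"dp":[-0.013,-0.072,0],"dr":[0,0,-0.0265],"gripper":91.9},{"dp":[-0.013,-0.072,0],"dr":[0,0,-0.0265],"gripper":91.9},{"dp":[-0.013,-0.072,0],"dr":[0,0,-0.0265],"gripper":91.9}]'
python3 -m creep '[{"dp":[-0.013,-0.072,0],"dr":[0,0,-0.0265],"gripper":91.9},{"dp":[-0.013,-0.072,0],"dr":[0,0,-0.0265],"gripper":91.9},{"dp":[-0.013,-0.072,0],"dr":[0,0,-0.0265],"gripper":91.9},{"dp":[-0.013,-0.072,0],"dr":[0,0,-0.0265],"gripper":91.9},{"dp":[-0.013,-0.072,0],"dr":[0,0,-0.0265],"gripper":91.9},{"dp":[-0.013,-0.072,0],"dr":[0,0,-0.0265],"gripper":91.9},{"dp":[-0.013,-0.072,0],"dr":[0,0,-0.0265],"gripper":91.9},{"dp":[-0.013,-0.072,0],"dr":[0,0,-0.0265],"gripper":91.9},{"dp":[0,0,0],"dr":[0,0,0],"gripper":91.9},{"dp":[0,0,0],"dr":[0,0,0],"gripper":91.9}]'
python3 - <<'E'
from h import *
s=readout.state();print(s["tcp_pos"],R.from_rotvec(s["ee_rot"]).as_matrix().round(3),s["force"],s["joint_positions"])
M=R.from_rotvec(s["ee_rot"]).as_matrix();print(np.degrees(np.arctan2(*M[[1,0],1])))
E
```

```text
time: 1.13
tcp_pos: [473.6, 276.1, 353.0]
ee_rot: [1.828, 2.553, 0.009]
force: [1.9, 0.4, 0.7]
width: 91.9
grip_force: 0.0
time: 1.97
tcp_pos: [517.9, -68.4, 349.8]
ee_rot: [-2.705, -1.597, -0.001]
force: [2.2, -0.0, 0.3]
width: 91.9
grip_force: 0.0
time: 2.8
tcp_pos: [465.2, -357.0, 349.4]
ee_rot: [3.078, 0.624, -0.002]
force: [0.7, 0.5, 1.0]
width: 92.2
grip_force: 0.0
[ 465.22328196 -356.96943137  349.44521051] [[ 0.921  0.39  -0.001]
 [ 0.39  -0.921 -0.001]
 [-0.001  0.    -1.   ]] [0.72549605 0.48324577 0.98985379] [-0.08588075  0.31416955  0.88057874  1.63771519 -0.24802329  1.30780523
 -0.33487074]
-67.06859091498384
```

```bash
python3 -m creep '[{"dp":[0.007,0.0036,-0.065],"dr":[0,0,0],"gripper":91.9},{"dp":[0,0,-0.065],"dr":[0,0,0],"gripper":91.9},{"dp":[0,0,-0.065],"dr":[0,0,0],"gripper":91.9},{"dp":[0,0,-0.065],"dr":[0,0,0],"gripper":91.9},{"dp":[0,0,-0.065],"dr":[0,0,0],"gripper":91.9},{"dp":[0,0,-0.065],"dr":[0,0,0],"gripper":91.9},{"dp":[0,0,-0.065],"dr":[0,0,0],"gripper":91.9},{"dp":[0,0,-0.06],"dr":[0,0,0],"gripper":91.9},{"dp":[0,0,0],"dr":[0,0,0],"gripper":91.9},{"dp":[0,0,0],"dr":[0,0,0],"gripper":91.9}]'
python3 - <<'E'
from h import *
t=snap("top");s=snap("scene")
a=cv2.resize(s["frame"][90:200,245:345],None,fx=4,fy=4,interpolation=cv2.INTER_CUBIC)
b=cv2.resize(t["frame"][150:260,395:495],None,fx=4,fy=4,interpolation=cv2.INTER_CUBIC)
cv2.imwrite("pics/grasp.png",np.hstack([a,b]))
E
```

```text
time: 3.63
tcp_pos: [470.1, -351.3, 91.4]
ee_rot: [-3.075, -0.634, 0.003]
force: [-0.4, -0.3, 0.6]
width: 92.0
grip_force: 0.0
```

View pics/grasp.png

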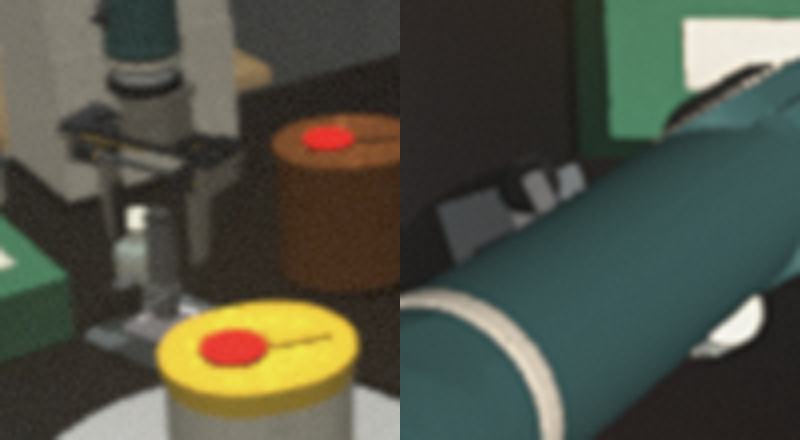

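The view shows the fingers straddling the bar with clearance on both sides.

```bash
python3 -m creep '[{"dp":[-0.003,-0.007,-0.003],"dr":[0,0,0],"gripper":91.9},{"dp":[0,0,0],"dr":[0,0,0],"gripper":60},{"dp":[0,0,0],"dr":[0,0,0],"gripper":40},{"dp":[0,0,0],"dr":[0,0,0],"gripper":15},{"dp":[0,0,0],"dr":[0,0,0],"gripper":15},{"dp":[0,0,0],"dr":[0,0,0],"gripper":15},{"dp":[0,0,0],"dr":[0,0,0],"gripper":15},{"dp":[0,0,0],"dr":[0,0,0],"gripper":15},{"dp":[0,0,0],"dr":[0,0,0],"gripper":15}]' 55
python3 -c "
from rig import readout;s=readout.state();print(s['tcp_pos'],s['ee_rot'],s['force'],s['moment'])"
```

```text
time: 4.48
tcp_pos: [468.6, -356.5, 90.5]
ee_rot: [-3.077, -0.631, 0.0]
force: [0.0, 0.7, 0.4]
width: 40.6
grip_force: 0.0
[ 468.56206353 -356.47211054   90.52335924] [-3.07742114e+00 -6.31338617e-01  3.27270775e-04] [0.03763437 0.67594624 0.3640669 ] [-0.08781272  0.15402648 -0.01603419]
```

```bash
python3 -m creep '[{"dp":[0,0,0],"dr":[0,0,0],"gripper":15},{"dp":[0,0,0],"dr":[0,0,0],"gripper":15},{"dp":[0,0,0],"dr":[0,0,0],"gripper":15},{"dp":[0,0,0],"dr":[0,0,0],"gripper":15},{"dp":[0,0,0],"dr":[0,0,0],"gripper":15}]' 55
python3 -m creep '[{"dp":[0,0,0.02],"dr":[0,0,0],"gripper":15},{"dp":[0,0,0.06],"dr":[0,0,0],"gripper":15},{"dp":[0,0,0.06],"dr":[0,0,0],"gripper":15},{"dp":[0,0,0.06],"dr":[0,0,0],"gripper":15},{"dp":[0,0,0.04],"dr":[0,0,0],"gripper":15},{"dp":[0,0,0],"dr":[0,0,0],"gripper":15},{"dp":[0,0,0],"dr":[0,0,0],"gripper":15}]' 55
python3 -c "
from rig import readout;s=readout.state();print(s['tcp_pos'],s['ee_rot'],s['force'],s['moment'])"
```

```text
time: 4.9
tcp_pos: [468.4, -356.2, 90.3]
ee_rot: [-3.077, -0.631, 0.001]
force: [-0.2, 0.6, -1.1]
width: 25.8
grip_force: 55.0
time: 5.48
tcp_pos: [468.8, -356.5, 211.1]
ee_rot: [3.077, 0.631, 0.002]
force: [-0.9, 0.5, -5.1]
width: 25.7
grip_force: 55.0
[ 468.81050626 -356.5359791   211.13433635] [3.07674485e+00 6.31354215e-01 2.40443313e-03] [-0.91595909  0.49619817 -5.13318937] [-0.05189879  0.21901398  0.00577681]
```

```bash
python3 -m creep '[{"dp":[-0.0016,0.04,0],"dr":[0,0,0],"gripper":15},{"dp":[-0.0016,0.07,0],"dr":[0,0,0],"gripper":15},{"dp":[-0.0016,0.08,0],"dr":[0,0,0],"gripper":15},{"dp":[-0.0016,0.08,0],"dr":[0,0,0],"gripper":15},{"dp":[-0.0016,0.08,0],"dr":[0,0,0],"gripper":15},{"dp":[-0.0016,0.045,0],"dr":[0,0,0],"gripper":15},{"dp":[0,0.02,-0.03],"dr":[0,0,0],"gripper":15},{"dp":[0,0,-0.05],"dr":[0,0,0],"gripper":15},{"dp":[0,0,-0.04],"dr":[0,0,0],"gripper":15},{"dp":[0,0,0],"dr":[0,0,0],"gripper":15}]' 55
python3 - <<'E'
from h import *
s=readout.state();print(s['tcp_pos'],s['ee_rot'],s['force'],s['moment'])
t=snap("top");c=snap("scene")
a=cv2.resize(c["frame"][110:260,230:390],None,fx=2.5,fy=2.5,interpolation=cv2.INTER_CUBIC)
b=cv2.resize(t["frame"][90:240,220:380],None,fx=2.5,fy=2.5,interpolation=cv2.INTER_CUBIC)
cv2.imwrite("pics/push.png",np.hstack([a,b]))
E
```

```text
time: 6.32
tcp_pos: [459.6, -147.2, 145.9]
ee_rot: [-3.074, -0.632, 0.016]
force: [-1.2, 0.6, -4.9]
width: 25.5
grip_force: 55.0
[ 459.60408662 -147.19999298  145.93941614] [-3.07432323 -0.63238173  0.01574114] [-1.17040507  0.56142189 -4.94196221] [-0.0696469   0.35636991  0.01959209]
```

View pics/push.png

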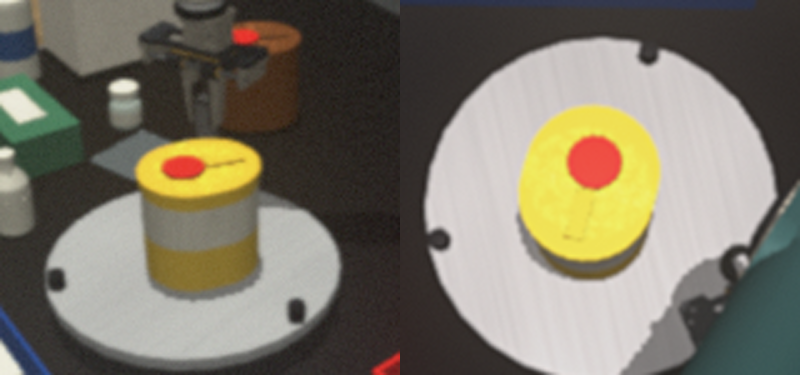

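The view shows the foot just behind the near stud (703,315). The wheel is clear of the bucket.

```bash
python3 -m creep '[{"dp":[0.0066,0.0095,0.008],"dr":[0,0,0],"gripper":15},{"dp":[-0.0047,0.011,0],"dr":[0,0,0],"gripper":15},{"dp":[-0.0079,0.0184,0],"dr":[0,0,0],"gripper":15},{"dp":[-0.011,0.0257,0],"dr":[0,0,0],"gripper":15},{"dp":[-0.0142,0.0331,0],"dr":[0,0,0],"gripper":15},{"dp":[-0.0165,0.0386,0],"dr":[0,0,0],"gripper":15},{"dp":[-0.0181,0.0423,0],"dr":[0,0,0],"gripper":15},{"dp":[-0.0181,0.0423,0],"dr":[0,0,0],"gripper":15},{"dp":[-0.0063,0.0147,0.057],"dr":[0,0,0],"gripper":15},{"dp":[0,0,0],"dr":[0,0,0],"gripper":15}]' 55
cat > look.py <<'E'
from h import *
AX=np.array([595.6,26.7]);ph=np.radians(203.2);U=np.array([.919,.394]);W=np.array([-.394,.919])
def lid():
    s0=readout.state()
    t=snap("top");hsv=cv2.cvtColor(t["frame"],cv2.COLOR_BGR2HSV)
    red=(hsv[...,1]>170)&((hsv[...,0]<8)|(hsv[...,0]>172))
    y=((hsv[...,0]>18)&(hsv[...,0]<35)&(hsv[...,1]>120)&(hsv[...,2]>120))|red
    roi=np.zeros(y.shape,bool);roi[110:240,235:370]=1
    k,l,st,ce=cv2.connectedComponentsWithStats((y&roi).astype(np.uint8));i=1+st[1:,4].argmax()
    h=max(cv2.findContours((l==i).astype(np.uint8),0,1)[0],key=cv2.contourArea)[:,0]
    P=np.array([onz(t,u,v,205)[:2] for u,v in h],np.float32)
    (c,sz,a)=cv2.minAreaRect(P);
    k,l,st,ce=cv2.connectedComponentsWithStats((red&roi).astype(np.uint8))
    dot=onz(t,*ce[1+st[1:,4].argmax()],205)[:2]
    return s0,np.array(c),sz,(dot-np.array(c)),a
if __name__=="__main__":
    for _ in range(3):
        s,c,sz,d,a=lid();print(round(float(s["time"]),2),"c-ax",(c-AX).round(1),"off ang",np.degrees(np.arctan2(*(c-AX)[::-1])).round(1),np.hypot(*(c-AX)).round(1),"sz",np.round(sz,1),round(a,1),"dot ang",np.degrees(np.arctan2(*d[::-1])).round(1))
    q=s["tcp_pos"];print(q,"along",(q[:2]-AX)@U,"lat",(q[:2]-AX)@W,s["force"],s["ee_rot"])
E
python3 look.py
```

```text
time: 7.25
tcp_pos: [420.2, -28.8, 186.4]
ee_rot: [-3.074, -0.636, -0.01]
force: [2.4, -0.2, -4.0]
width: 25.7
grip_force: 55.0
7.25 c-ax [-1.4 13.7] off ang 95.7 13.7 sz [137.2 157.1] 26.1 dot ang -57.1
7.3 c-ax [ 0.2 13.8] off ang 89.2 13.8 sz [141.4 152.5] 0.6 dot ang -62.9
7.35 c-ax [ 0.9 13.4] off ang 86.1 13.5 sz [137.  157.2] 16.5 dot ang -65.6
[419.80295653 -30.25903627 184.23358688] along -183.99934324126394 lat 16.918680797122725 [-0.33230403  0.01558179 -4.56297203] [-3.07539228 -0.633845   -0.00692031]
```

```bash
cat > plan.py <<'E'
from look import *
from scipy.optimize import brentq
E0,DA=14.5,np.radians(154)
def rho(al,e=E0,da=DA):
    b=e*np.array([np.cos(al+da),np.sin(al+da)]);x=np.array([np.cos(al),np.sin(al)])
    def f(r):
        q=-U*r-b;t=np.clip(q@x,-12,12);return np.linalg.norm(q-t*x)-87
    return brentq(f,50,150)
def predict(al,om,F=3.5,I=.23,T=1.6,dt=1/120):
    """list of (t,alpha,omega,rho); om negative (clockwise)"""
    o=[]
    for k in range(int(T/dt)):
        o.append((k*dt,al,om,rho(al)))
        tau=-F*1e-3*(rho(al+.01)-rho(al-.01))/.02*1.0
        om+=dt*((tau+.01)/I);al+=om*dt
    return np.array(o)
if __name__=="__main__":
    for a in range(0,360,20): print(a-360,round(rho(np.radians(a)),1),end="; ")
    o=predict(np.radians(-65.6),-1.48,F=0,T=8)
    print();print([(round(r[0]+7.35,2),int(np.degrees(r[1])),round(r[2],2),round(r[3],1)) for r in o[::40]])
    s=readout.state();print(s["tcp_pos"],s["time"])
E
python3 plan.py
```

```text
-360 106.1; -340 111.3; -320 112.8; -300 110.3; -280 104.3; -260 95.9; -240 93.2; -220 92.1; -200 90.4; -180 88.3; -160 86.1; -140 84.0; -120 82.3; -100 81.1; -80 80.6; -60 81.2; -40 88.9; -20 98.1; 
[(np.float64(7.35), -65, np.float64(-1.48), np.float64(80.7)), (np.float64(7.68), -93, np.float64(-1.47), np.float64(80.9)), (np.float64(8.02), -121, np.float64(-1.45), np.float64(82.4)), (np.float64(8.35), -149, np.float64(-1.44), np.float64(84.9)), (np.float64(8.68), -176, np.float64(-1.42), np.float64(87.9)), (np.float64(9.02), -203, np.float64(-1.41), np.float64(90.8)), (np.float64(9.35), -230, np.float64(-1.39), np.float64(92.8)), (np.float64(9.68), -256, np.float64(-1.38), np.float64(94.8)), (np.float64(10.02), -282, np.float64(-1.36), np.float64(105.3)), (np.float64(10.35), -308, np.float64(-1.35), np.float64(111.9)), (np.float64(10.68), -334, np.float64(-1.34), np.float64(112.1)), (np.float64(11.02), -359, np.float64(-1.32), np.float64(106.2)), (np.float64(11.35), -384, np.float64(-1.31), np.float64(96.0)), (np.float64(11.68), -409, np.float64(-1.29), np.float64(84.4)), (np.float64(12.02), -434, np.float64(-1.28), np.float64(80.6)), (np.float64(12.35), -458, np.float64(-1.26), np.float64(81.0)), (np.float64(12.68), -482, np.float64(-1.25), np.float64(82.4)), (np.float64(13.02), -506, np.float64(-1.23), np.float64(84.6)), (np.float64(13.35), -529, np.float64(-1.22), np.float64(87.2)), (np.float64(13.68), -552, np.float64(-1.2), np.float64(89.7)), (np.float64(14.02), -575, np.float64(-1.19), np.float64(91.8)), (np.float64(14.35), -598, np.float64(-1.18), np.float64(93.1)), (np.float64(14.68), -620, np.float64(-1.16), np.float64(96.1)), (np.float64(15.02), -642, np.float64(-1.15), np.float64(105.2))]
[419.07746156 -30.89648168 183.45485264] 7.4
```

```bash
python3 -m creep '[{"dp":[0.002,-0.0173,-0.004],"dr":[0,0,0],"gripper":15},{"dp":[0.002,-0.0173,-0.003],"dr":[0,0,0],"gripper":15},{"dp":[0,0,0],"dr":[0,0,0],"gripper":15},{"dp":[0,0,0],"dr":[0,0,0],"gripper":15},{"dp":[0,0,0],"dr":[0,0,0],"gripper":15},{"dp":[0,0,0],"dr":[0,0,0],"gripper":15},{"dp":[0,0,0],"dr":[0,0,0],"gripper":15},{"dp":[0,0,0],"dr":[0,0,0],"gripper":15},{"dp":[0,0,0],"dr":[0,0,0],"gripper":15}]' 55
python3 look.py
python3 -m creep '[{"dp":[0,0,0],"dr":[0,0,0],"gripper":15},{"dp":[0,0,0],"dr":[0,0,0],"gripper":15},{"dp":[0,0,0],"dr":[0,0,0],"gripper":15},{"dp":[0,0,0],"dr":[0,0,0],"gripper":15},{"dp":[0,0,0],"dr":[0,0,0],"gripper":15},{"dp":[0,0,0],"dr":[0,0,0],"gripper":15}]' 55
python3 look.py
python3 - <<'E'
from h import *
t=snap("top");c=snap("scene")
a=cv2.resize(c["frame"][110:260,230:390],None,fx=2.5,fy=2.5,interpolation=cv2.INTER_CUBIC)
b=cv2.resize(t["frame"][90:240,220:380],None,fx=2.5,fy=2.5,interpolation=cv2.INTER_CUBIC)
cv2.imwrite("pics/stand.png",np.hstack([a,b]))
E
```

```text
time: 8.15
tcp_pos: [420.8, -48.3, 179.6]
ee_rot: [-3.077, -0.632, -0.0]
force: [-0.4, 0.8, -4.8]
width: 26.0
grip_force: 55.0
8.15 c-ax [12.   1.5] off ang 7.2 12.1 sz [159.5 137.1] 28.2 dot ang -140.9
8.2 c-ax [12.3  1. ] off ang 4.6 12.3 sz [159.6 135.9] 28.2 dot ang -145.4
8.25 c-ax [11.9 -0.3] off ang -1.3 11.9 sz [159.8 134.6] 24.8 dot ang -149.6
[420.79581859 -48.35528906 179.6489438 ] along -190.21682660540858 lat -0.10296316996579406 [-0.02992713 -0.2206123  -3.72286161] [-3.07738927e+00 -6.31681885e-01 -2.84776008e-04]
time: 8.8
tcp_pos: [420.7, -48.5, 179.6]
ee_rot: [3.077, 0.631, -0.0]
force: [-0.1, 0.3, -3.8]
width: 25.4
grip_force: 55.0
8.8 c-ax [ 7.6 -9.8] off ang -52.4 12.4 sz [134.5 160. ] 73.4 dot ang 157.4
8.85 c-ax [  6.9 -10.3] off ang -56.1 12.4 sz [135.5 159.3] 72.1 dot ang 153.4
8.9 c-ax [  6.  -11.1] off ang -61.5 12.6 sz [136.9 159.1] 68.8 dot ang 147.3
[420.7205772  -48.5007782  179.58938558] along -190.34329616128778 lat -0.2070225826785169 [-0.29729577 -0.29924275 -4.55394447] [ 3.07747343e+00  6.31314573e-01 -8.89960200e-05]
```

View pics/stand.png

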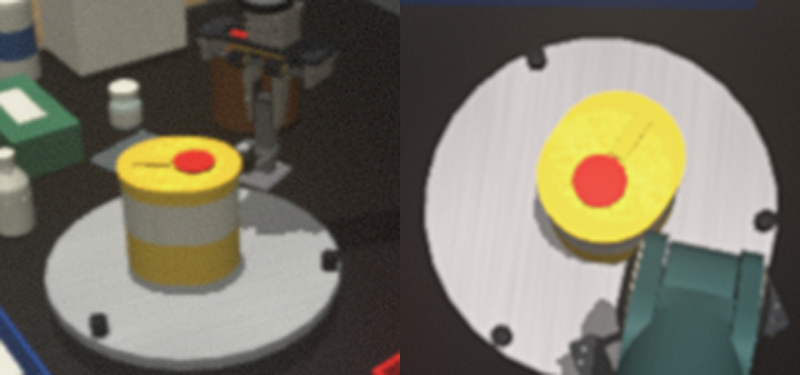

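The view shows the wheel facing the bucket, clear of it, with the plate spinning clockwise at about 1.65 rad/s. I'll let it coast about another turn and begin in the low-radius valley.

```bash
sed -i 's/    (c,sz,a)=cv2.minAreaRect(P);/    (c,sz,a)=cv2.minAreaRect(P);c=np.array(c)+[1.3,-.8]/' look.py
sed -i 's/^E0,DA=.*/E0,DA=13.5,np.radians(149)/' plan.py
python3 -m creep '[{"dp":[0,0,0],"dr":[0,0,0],"gripper":15},{"dp":[0,0,0],"dr":[0,0,0],"gripper":15},{"dp":[0,0,0],"dr":[0,0,0],"gripper":15},{"dp":[0,0,0],"dr":[0,0,0],"gripper":15},{"dp":[0,0,0],"dr":[0,0,0],"gripper":15},{"dp":[0,0,0],"dr":[0,0,0],"gripper":15},{"dp":[0,0,0],"dr":[0,0,0],"gripper":15},{"dp":[0,0,0],"dr":[0,0,0],"gripper":15},{"dp":[0,0,0],"dr":[0,0,0],"gripper":15},{"dp":[0,0,0],"dr":[0,0,0],"gripper":15}]' 55
python3 look.py
python3 -m creep '[{"dp":[0,0,0],"dr":[0,0,0],"gripper":15},{"dp":[0,0,0],"dr":[0,0,0],"gripper":15},{"dp":[0,0,0],"dr":[0,0,0],"gripper":15},{"dp":[0,0,0],"dr":[0,0,0],"gripper":15},{"dp":[0,0,0],"dr":[0,0,0],"gripper":15},{"dp":[0,0,0],"dr":[0,0,0],"gripper":15}]' 55
python3 look.py
cat > go.py <<'E'
import sys
from plan import *
# usage: go.py comp_mm cmd_along(settled bar distance, mm) F [corr] : plan 10 rows
comp=float(sys.argv[1]);cmd=float(sys.argv[2]);F=float(sys.argv[3]);corr=float(sys.argv[4]) if len(sys.argv)>4 else 0;I=float(sys.argv[5]) if len(sys.argv)>5 else .23
A=[];
for _ in range(3):
    s,c,sz,d,a=lid();A.append((s["time"],np.arctan2(d[1],d[0]),*(c-AX)))
A=np.array(A);t0=np.load("last.npy") if len(sys.argv)>6 else None
al=np.unwrap(A[:,1]);
al_now=al.mean()
om=float(sys.argv[6]) if len(sys.argv)>6 and float(sys.argv[6]) else (al[2]-al[0])/.1
prev=open("hist.txt").read().split("\n")[-2].split() if __import__("os").path.exists("hist.txt") else None
if prev:
    dt=A[1,0]-float(prev[0]);da=(al_now-float(prev[1]))%(2*np.pi)-2*np.pi;print("mean om since last",round(da/dt,2),"dt",round(dt,2))
open("hist.txt","a").write(f"{A[1,0]} {al_now}\n")
al1=al_now+om*.1   # state after the third picture
q=s["tcp_pos"];f=s["force"]
print("t",round(float(s["time"])+.05,2),"al",int(np.degrees(al1)),"om",round(om,2),"off",np.hypot(A[:,2],A[:,3]).mean().round(1),"diff",int(np.degrees(np.arctan2(A[1,3],A[1,2])-al[1])%360),"Fu",round(float(-f[:2]@U),2),"Fw",round(float(f[:2]@W),2),"bar",round(float(-(q[:2]-AX)@U),1),"lat",round(float((q[:2]-AX)@W),1),"rho now",round(rho(al1),1),"comp est",round(rho(al1)+65+float((q[:2]-AX)@U),1))
o=predict(al1,om,F,I)
LAG=.1
x=cmd
for k in range(10):
    T=(k+1)/12+LAG
    r=np.interp(T,o[:,0],o[:,3])+65-comp+corr
    d=x-r;x=r   # positive: towards the bucket
    print(k,"al",int(np.degrees(np.interp(T-LAG,o[:,0],o[:,1]))),"om",round(np.interp(T,o[:,0],o[:,2]),2),"bar",round(r,1),"step",round(d,1),"dp",round(d*U[0]/500,4),round(d*U[1]/500,4))
E
python3 go.py 14 190.3 0
```

```text
time: 9.88
tcp_pos: [420.7, -48.5, 179.6]
ee_rot: [3.077, 0.631, -0.0]
force: [-0.6, -0.3, -4.1]
width: 25.8
grip_force: 55.0
9.88 c-ax [-10.7  -9.5] off ang -138.5 14.3 sz [156.9 136.6] 71.5 dot ang 66.9
9.93 c-ax [-11.5  -8.7] off ang -142.8 14.4 sz [157.  136.7] 65.2 dot ang 61.9
9.98 c-ax [-11.9  -7.3] off ang -148.5 14.0 sz [157.3 136.6] 63.2 dot ang 57.5
[420.7217934  -48.50708109 179.59260261] along -190.3446618158932 lat -0.2132941207177876 [ 0.13921901  0.71008543 -4.94511835] [ 3.07750086e+00  6.31274339e-01 -4.87878225e-05]
time: 10.53
tcp_pos: [420.7, -48.5, 179.6]
ee_rot: [3.078, 0.631, 0.0]
force: [0.8, 0.5, -2.9]
width: 26.0
grip_force: 55.0
10.53 c-ax [-13.6   3. ] off ang 167.6 13.9 sz [156.2 137.3] 0.4 dot ang 15.8
10.58 c-ax [-13.7   3. ] off ang 167.6 14.0 sz [156.2 137.2] 0.6 dot ang 14.0
10.63 c-ax [-12.3   4.3] off ang 160.9 13.1 sz [158.7 134.8] 0.4 dot ang 9.5
[420.72478417 -48.50830545 179.59039683] along -190.342395694954 lat -0.21559766877726777 [ 0.57227078  0.56937335 -3.56116231] [ 3.07752159e+00  6.31152325e-01 -2.58949045e-05]
t 10.83 al 1 om -0.43 off 13.5 diff 152 Fu -0.37 Fw -0.47 bar 190.3 lat -0.2 rho now 104.8 comp est -20.5
0 al -1 om -0.42 bar 154.3 step 36.0 dp 0.0661 0.0283
1 al -3 om -0.42 bar 153.6 step 0.7 dp 0.0013 0.0006
2 al -5 om -0.41 bar 152.9 step 0.7 dp 0.0014 0.0006
3 al -7 om -0.41 bar 152.1 step 0.7 dp 0.0014 0.0006
4 al -8 om -0.41 bar 151.4 step 0.8 dp 0.0014 0.0006
5 al -10 om -0.4 bar 150.6 step 0.8 dp 0.0014 0.0006
6 al -12 om -0.4 bar 149.8 step 0.8 dp 0.0014 0.0006
7 al -14 om -0.4 bar 149.0 step 0.8 dp 0.0014 0.0006
8 al -16 om -0.39 bar 148.3 step 0.8 dp 0.0014 0.0006
9 al -18 om -0.39 bar 147.5 step 0.8 dp 0.0015 0.0006
```

```bash
cat > disc.py <<'E'
from plan import *
uu,vv=np.meshgrid(np.arange(640),np.arange(400))
def stud(n=3):
    """list of (time, disc angle mod 120deg, dot angle)"""
    o=[]
    for _ in range(n):
        tm=readout.state()["time"];t=snap("top")
        d=np.stack([(uu-t["cx"])/t["fx"],-(vv-t["cy"])/t["fy"],-np.ones(uu.shape)],-1)@R.from_rotvec(t["attitude"]).as_matrix().T
        k=(67-t["eye"][2])/d[...,2];X=t["eye"][0]+k*d[...,0]-AX[0];Y=t["eye"][1]+k*d[...,1]-AX[1]
        r=np.hypot(X,Y);th=np.arctan2(Y,X)
        g=cv2.cvtColor(t["frame"],cv2.COLOR_BGR2GRAY).astype(float)
        w=np.clip(110-g,0,80)*((r>172)&(r<196)&(np.cos(th-ph-.15)<np.cos(np.radians(62))))
        z=(w*np.exp(3j*th)).sum()
        o.append((tm,np.angle(z)/3,abs(z)/w.sum()))
    return np.array(o)
if __name__=="__main__":
    for r in stud(3): print(r[0].round(2),np.degrees(r[1]).round(1),r[2].round(2))
    for _ in range(3):
        s,c,sz,d,a=lid();print(s["time"].round(2),np.degrees(np.arctan2(d[1],d[0])).round(1))
    for r in stud(3): print(r[0].round(2),np.degrees(r[1]).round(1),r[2].round(2))
E
python3 disc.py
```

```text
10.83 -8.9 0.98
10.88 -12.6 0.96
10.93 -16.5 0.95Traceback (most recent call last):
  File "disc.py", line 19, in <module>
    s,c,sz,d,a=lid();print(s["time"].round(2),np.degrees(np.arctan2(d[1],d[0])).round(1))
                           ^^^^^^^^^^^^^^^
AttributeError: 'float' object has no attribute 'round'
```

```bash
sed -i 's/print(s\["time"\].round(2),/print(round(float(s["time"]),2),/' disc.py
python3 disc.py
python3 -m creep '[{"dp":[0,0,0],"dr":[0,0,0],"gripper":15},{"dp":[0,0,0],"dr":[0,0,0],"gripper":15},{"dp":[0,0,0],"dr":[0,0,0],"gripper":15},{"dp":[0,0,0],"dr":[0,0,0],"gripper":15},{"dp":[0,0,0],"dr":[0,0,0],"gripper":15},{"dp":[0,0,0],"dr":[0,0,0],"gripper":15}]' 55
python3 disc.py
```

```text
11.03 -24.3 0.96
11.08 -28.1 0.94
11.13 -32.1 0.94
11.18 -28.8
11.23 -32.2
11.28 -37.4
11.33 -47.7 0.95
11.38 -51.5 0.93
11.43 -55.4 0.93
time: 11.98
tcp_pos: [420.8, -48.5, 179.6]
ee_rot: [3.077, 0.631, 0.0]
force: [0.4, 0.5, -4.4]
width: 25.7
grip_force: 55.0
11.98 23.0 0.97
12.03 19.2 0.97
12.08 15.6 0.97
12.13 -102.3
12.18 -105.2
12.23 -110.6
12.28 1.1 0.96
12.33 -2.5 0.97
12.38 -6.1 0.97
```

```bash
cat > go2.py <<'E'
import sys,json
from disc import *
# go2.py cmd_bar Fprev  comp0 comp1 [npics] ; comp ramps from comp0 to comp1 over 10 rows
cmd,Fp,c0,c1=map(float,sys.argv[1:5]);n=int(sys.argv[5]) if len(sys.argv)>5 else 1
S=json.load(open("st.json"));I=S.get("I",.23)
fs=[readout.state()["force"]]
o=stud(n);tm,di=o[-1,0],o[-1,1]+np.radians(7)
s=readout.state();fs.append(s["force"]);f=np.mean(fs,0)
dt=tm-S["t"]
P=predict(S["al"],S["om"],Fp,I,max(dt+.02,.05))
alp=np.interp(dt,P[:,0],P[:,1]);omp=np.interp(dt,P[:,0],P[:,2])
al=di+2*np.pi/3*np.round((alp-di)/(2*np.pi/3))
om=omp+1.2*(al-alp)/dt
json.dump(dict(t=tm,al=al,om=om,I=I),open("st.json","w"))
q=s["tcp_pos"];bar=-(q[:2]-AX)@U
Q=predict(al,om,Fp,I,1.7);a1=np.interp(.05,Q[:,0],Q[:,1])
print(f"t {s['time']:.2f} al {np.degrees(a1):.0f} err {np.degrees(al-alp):.1f} om {om:.2f} Fu {-f[:2]@U:.2f} Fw {f[:2]@W:.2f} bar {bar:.1f} lat {(q[:2]-AX)@W:.1f} z {q[2]:.1f} rho {rho(a1):.1f} comp_model {rho(a1)+65-bar:.1f} comp_force {-f[:2]@U*4:.1f}")
x=cmd
for k in range(10):
    T=.05+(k+1)/12+.08
    r=np.interp(T,Q[:,0],Q[:,3])+65-(c0+(c1-c0)*(k+1)/10);d=x-r;x=r
    print(k,"al",int(np.degrees(np.interp(T-.08,Q[:,0],Q[:,1]))),"om",round(np.interp(T,Q[:,0],Q[:,2]),2),"bar",round(r,1),"step",round(d,1),"dp",round(d*U[0]/500,4),round(d*U[1]/500,4))
E
echo '{"t":12.38,"al":-2.077,"om":-1.26}'>st.json
python3 -m creep '[{"dp":[0.005,0.0021,0],"dr":[0,0,0],"gripper":15},{"dp":[0.005,0.0021,0],"dr":[0,0,0],"gripper":15},{"dp":[0.005,0.0021,0],"dr":[0,0,0],"gripper":15},{"dp":[0.002,0.0008,0],"dr":[0,0,0],"gripper":15},{"dp":[0,0,0],"dr":[0,0,0],"gripper":15},{"dp":[0,0,0],"dr":[0,0,0],"gripper":15},{"dp":[0,0,0],"dr":[0,0,0],"gripper":15},{"dp":[0,0,0],"dr":[0,0,0],"gripper":15},{"dp":[0,0,0],"dr":[0,0,0],"gripper":15},{"dp":[0,0,0],"dr":[0,0,0],"gripper":15}]' 55
python3 go2.py 181 0 -3 -3 | head -1
python3 -m creep '[{"dp":[0,0,0],"dr":[0,0,0],"gripper":15},{"dp":[0,0,0],"dr":[0,0,0],"gripper":15},{"dp":[0,0,0],"dr":[0,0,0],"gripper":15},{"dp":[0,0,0],"dr":[0,0,0],"gripper":15},{"dp":[0,0,0],"dr":[0,0,0],"gripper":15},{"dp":[0,0,0],"dr":[0,0,0],"gripper":15},{"dp":[0,0,0],"dr":[0,0,0],"gripper":15},{"dp":[0,0,0],"dr":[0,0,0],"gripper":15},{"dp":[0,0,0],"dr":[0,0,0],"gripper":15}]' 55
python3 go2.py 181 0 -3 -3; cat st.json
```

```text
time: 13.27
tcp_pos: [429.2, -45.0, 179.6]
ee_rot: [-3.077, -0.631, -0.0]
force: [-0.3, -0.5, -4.5]
width: 25.8
grip_force: 55.0
t 13.32 al -186 err -0.8 om -1.24 Fu 0.24 Fw -0.48 bar 181.2 lat -0.3 z 179.6 rho 90.6 comp_model -25.5 comp_force 1.0
time: 14.07
tcp_pos: [429.2, -44.9, 179.6]
ee_rot: [3.077, 0.631, 0.0]
force: [-0.2, -0.9, -4.2]
width: 25.7
grip_force: 55.0
t 14.12 al -241 err 1.4 om -1.17 Fu 0.63 Fw -0.08 bar 181.1 lat -0.3 z 179.6 rho 94.0 comp_model -22.2 comp_force 2.5
0 al -246 om -1.16 bar 162.3 step 18.7 dp 0.0343 0.0147
1 al -251 om -1.16 bar 163.6 step -1.2 dp -0.0023 -0.001
2 al -257 om -1.15 bar 165.7 step -2.1 dp -0.0039 -0.0017
3 al -262 om -1.15 bar 167.9 step -2.2 dp -0.0041 -0.0018
4 al -268 om -1.15 bar 170.0 step -2.1 dp -0.0039 -0.0017
5 al -273 om -1.14 bar 172.0 step -2.0 dp -0.0036 -0.0015
6 al -279 om -1.14 bar 173.8 step -1.8 dp -0.0033 -0.0014
7 al -284 om -1.13 bar 175.3 step -1.6 dp -0.0029 -0.0012
8 al -290 om -1.13 bar 176.7 step -1.3 dp -0.0025 -0.0011
9 al -295 om -1.13 bar 177.8 step -1.1 dp -0.002 -0.0009
{"t": 14.0667, "al": -4.145109864025602, "om": -1.169325503858291, "I": 0.23}
```

The speed has decayed more than I want for a 7 s hold, so before any contact I'll give one more easy push on a passing stud.

```bash
python3 -m creep '[{"dp":[0.012,-0.04,0],"dr":[0,0,0],"gripper":15},{"dp":[0.024,-0.068,0],"dr":[0,0,0],"gripper":15},{"dp":[0.024,-0.068,0],"dr":[0,0,0],"gripper":15},{"dp":[0.024,-0.068,0],"dr":[0,0,0],"gripper":15},{"dp":[0.024,-0.062,0],"dr":[0,0,0],"gripper":15},{"dp":[0.012,-0.03,0],"dr":[0,0,0],"gripper":15},{"dp":[0,0,-0.028],"dr":[0,0,0],"gripper":15},{"dp":[0,0,-0.028],"dr":[0,0,0],"gripper":15},{"dp":[0,0,0],"dr":[0,0,0],"gripper":15},{"dp":[0,0,0],"dr":[0,0,0],"gripper":15}]' 55
cat > chase.py <<'E'
from disc import *
o=stud(3);s=readout.state();q=s["tcp_pos"]
print("bar",-(q[:2]-AX)@U,"lat",(q[:2]-AX)@W,"z",q[2],s["force"])
om=(o[2,1]-o[0,1])/.1;om=-1.1 if abs(om+1.1)>.12 else om
for k in range(3):
    a=o[2,1]+om*.05+k*2*np.pi/3
    rel=(a-ph)%(2*np.pi)  # clockwise motion -> decreasing; lateral=-185 sin(rel)
    print("om",round(om,2),"stud rel deg",np.degrees(rel).round(1),"time to lat -115:",round(((rel-np.arcsin(115/185))%(2*np.pi))/-om,2),"rows",round(((rel-np.arcsin(115/185))%(2*np.pi))/-om*12,1))
E
python3 chase.py
```

```text
time: 14.95
tcp_pos: [488.7, -212.8, 151.0]
ee_rot: [-3.077, -0.631, 0.003]
force: [0.2, -1.4, -4.3]
width: 25.7
grip_force: 55.0
bar 191.6040620530084 lat -178.5248940349377 z 152.36979167310687 [-0.07641521  0.48673341 -4.45090853]
om -1.15 stud rel deg 203.3 time to lat -115: 2.5 rows 30.0
om -1.15 stud rel deg 323.3 time to lat -115: 4.32 rows 51.8
om -1.15 stud rel deg 83.3 time to lat -115: 0.68 rows 8.2
```

```bash
python3 -m creep '[{"dp":[0,0,0],"dr":[0,0,0],"gripper":15},{"dp":[0,0,0],"dr":[0,0,0],"gripper":15},{"dp":[0,0,0],"dr":[0,0,0],"gripper":15},{"dp":[0,0,0],"dr":[0,0,0],"gripper":15},{"dp":[0,0,0],"dr":[0,0,0],"gripper":15},{"dp":[0,0,0],"dr":[0,0,0],"gripper":15},{"dp":[0,0,0],"dr":[0,0,0],"gripper":15},{"dp":[0,0,0],"dr":[0,0,0],"gripper":15}]' 55 >/dev/null
python3 -m creep '[{"dp":[-0.0047,0.011,0],"dr":[0,0,0],"gripper":15},{"dp":[-0.011,0.0257,0],"dr":[0,0,0],"gripper":15},{"dp":[-0.0158,0.0368,0],"dr":[0,0,0],"gripper":15},{"dp":[-0.0158,0.0368,0],"dr":[0,0,0],"gripper":15},{"dp":[-0.0165,0.0386,0],"dr":[0,0,0],"gripper":15},{"dp":[-0.0173,0.0404,0],"dr":[0,0,0],"gripper":15},{"dp":[-0.0189,0.0441,0],"dr":[0,0,0],"gripper":15},{"dp":[-0.0205,0.0478,0],"dr":[0,0,0],"gripper":15},{"dp":[-0.0205,0.0478,0],"dr":[0,0,0],"gripper":15},{"dp":[-0.0063,0.0147,0.057],"dr":[0,0,0],"gripper":15}]' 55
python3 disc.py
python3 -m creep '[{"dp":[0,0,0],"dr":[0,0,0],"gripper":15},{"dp":[0,0,0],"dr":[0,0,0],"gripper":15},{"dp":[0,0,0],"dr":[0,0,0],"gripper":15}]' 55
python3 disc.py
python3 -c "
from look import *
s=readout.state();q=s['tcp_pos'];print('along',(q[:2]-AX)@U,'lat',(q[:2]-AX)@W,q,s['ee_rot'])"
```

```text
time: 16.6
tcp_pos: [409.8, -37.7, 176.6]
ee_rot: [-3.075, -0.636, 0.018]
force: [-0.6, 0.9, -3.9]
width: 25.9
grip_force: 55.0
16.6 -57.7 0.94
16.65 56.9 0.95
16.7 51.4 0.94
16.75 -65.5
16.8 -72.0
16.85 -76.7
16.9 29.5 0.95
16.95 24.7 0.96
17.0 19.4 0.97
time: 17.3
tcp_pos: [415.5, -41.4, 179.9]
ee_rot: [3.077, 0.63, -0.001]
force: [-0.7, 0.0, -5.1]
width: 25.8
grip_force: 55.0
17.3 -11.4 0.96
17.35 -16.6 0.96
17.4 -21.8 0.95
17.45 -145.8
17.5 -152.1
17.55 -157.0
17.6 -42.8 0.94
17.65 -48.0 0.93
17.7 -53.4 0.93
along -192.12231809837274 lat 8.664369654410242 [415.58928585 -41.04739034 180.12711456] [-3.07743125e+00 -6.31495768e-01 -5.73156374e-05]
```

```bash
sed -i 's/np.radians(7)/np.radians(5)/' go2.py; sed -i 's/(tau+.01)/(tau+.015)/' plan.py
echo '{"t":17.7,"al":-2.939,"om":-1.8}'>st.json
python3 -m creep '[{"dp":[0.008,-0.003,0],"dr":[0,0,0],"gripper":15},{"dp":[0.008,-0.003,0],"dr":[0,0,0],"gripper":15},{"dp":[0.0076,-0.0028,0],"dr":[0,0,0],"gripper":15},{"dp":[0,0,0],"dr":[0,0,0],"gripper":15},{"dp":[0,0,0],"dr":[0,0,0],"gripper":15},{"dp":[0,0,0],"dr":[0,0,0],"gripper":15},{"dp":[0,0,0],"dr":[0,0,0],"gripper":15},{"dp":[0,0,0],"dr":[0,0,0],"gripper":15},{"dp":[0,0,0],"dr":[0,0,0],"gripper":15}]' 55
python3 disc.py
python3 go2.py 183 0 -5 -5|head -1
python3 -m creep '[{"dp":[0,0,0],"dr":[0,0,0],"gripper":15},{"dp":[0,0,0],"dr":[0,0,0],"gripper":15},{"dp":[0,0,0],"dr":[0,0,0],"gripper":15},{"dp":[0,0,0],"dr":[0,0,0],"gripper":15},{"dp":[0,0,0],"dr":[0,0,0],"gripper":15}]' 55
python3 go2.py 183 0 -8 14
```

```text
time: 18.5
tcp_pos: [427.3, -45.4, 180.1]
ee_rot: [-3.077, -0.631, 0.0]
force: [-0.5, 0.0, -4.2]
width: 25.6
grip_force: 55.0
18.5 -14.3 0.96
18.55 -19.2 0.95
18.6 -24.1 0.96
18.65 89.4
18.7 87.9
18.75 78.8
18.8 -44.1 0.93
18.85 -49.2 0.93
18.9 -54.2 0.94
t 19.00 al -299 err 0.1 om -1.72 Fu -0.07 Fw 0.05 bar 183.0 lat -0.1 z 180.1 rho 109.5 comp_model -8.5 comp_force -0.3
time: 19.42
tcp_pos: [427.4, -45.5, 180.1]
ee_rot: [3.077, 0.631, -0.0]
force: [-0.1, -0.1, -4.9]
width: 26.3
grip_force: 55.0
t 19.47 al -345 err -0.1 om -1.69 Fu -0.13 Fw 0.03 bar 183.1 lat -0.1 z 180.1 rho 108.8 comp_model -9.3 comp_force -0.5
0 al -352 om -1.68 bar 175.1 step 7.9 dp 0.0144 0.0062
1 al -360 om -1.67 bar 170.1 step 5.1 dp 0.0093 0.004
2 al -368 om -1.67 bar 164.7 step 5.4 dp 0.0099 0.0042
3 al -376 om -1.66 bar 159.1 step 5.6 dp 0.0103 0.0044
4 al -384 om -1.66 bar 153.4 step 5.7 dp 0.0105 0.0045
5 al -392 om -1.65 bar 147.7 step 5.7 dp 0.0105 0.0045
6 al -400 om -1.64 bar 142.1 step 5.7 dp 0.0104 0.0045
7 al -408 om -1.64 bar 136.9 step 5.1 dp 0.0094 0.004
8 al -416 om -1.63 bar 133.4 step 3.6 dp 0.0065 0.0028
9 al -424 om -1.63 bar 131.1 step 2.3 dp 0.0042 0.0018
```

```bash
python3 -m creep '[{"dp":[0.0144,0.0062,0],"dr":[0,0,0],"gripper":15},{"dp":[0.0093,0.004,0],"dr":[0,0,0],"gripper":15},{"dp":[0.0099,0.0042,0],"dr":[0,0,0],"gripper":15},{"dp":[0.0103,0.0044,0],"dr":[0,0,0],"gripper":15},{"dp":[0.0105,0.0045,0],"dr":[0,0,0],"gripper":15},{"dp":[0.0105,0.0045,0],"dr":[0,0,0],"gripper":15},{"dp":[0.0104,0.0045,0],"dr":[0,0,0],"gripper":15},{"dp":[0.0094,0.004,0],"dr":[0,0,0],"gripper":15},{"dp":[0.0065,0.0028,0],"dr":[0,0,0],"gripper":15},{"dp":[0.0042,0.0018,0],"dr":[0,0,0],"gripper":15}]' 55
python3 go2.py 131.1 2 14 14
```

```text
time: 20.3
tcp_pos: [475.0, -24.9, 179.9]
ee_rot: [-3.077, -0.632, 0.002]
force: [-2.8, -0.9, -2.4]
width: 25.7
grip_force: 55.0
t 20.35 al -431 err 2.1 om -1.73 Fu 3.01 Fw -0.21 bar 131.0 lat 0.1 z 179.9 rho 80.1 comp_model 14.1 comp_force 12.0
0 al -438 om -1.72 bar 131.6 step -0.5 dp -0.0009 -0.0004
1 al -447 om -1.71 bar 132.0 step -0.4 dp -0.0008 -0.0003
2 al -455 om -1.7 bar 132.5 step -0.5 dp -0.001 -0.0004
3 al -463 om -1.69 bar 133.2 step -0.6 dp -0.0012 -0.0005
4 al -471 om -1.68 bar 133.9 step -0.7 dp -0.0013 -0.0006
5 al -479 om -1.67 bar 134.7 step -0.8 dp -0.0015 -0.0006
6 al -487 om -1.66 bar 135.6 step -0.9 dp -0.0016 -0.0007
7 al -495 om -1.65 bar 136.5 step -0.9 dp -0.0017 -0.0007
8 al -503 om -1.64 bar 137.5 step -0.9 dp -0.0017 -0.0007
9 al -511 om -1.63 bar 138.4 step -1.0 dp -0.0017 -0.0007
```

```bash
python3 -m creep '[{"dp":[0.001,0.0004,0],"dr":[0,0,0],"gripper":15},{"dp":[-0.0008,-0.0003,0],"dr":[0,0,0],"gripper":15},{"dp":[-0.001,-0.0004,0],"dr":[0,0,0],"gripper":15},{"dp":[-0.0012,-0.0005,0],"dr":[0,0,0],"gripper":15},{"dp":[-0.0013,-0.0006,0],"dr":[0,0,0],"gripper":15},{"dp":[-0.0015,-0.0006,0],"dr":[0,0,0],"gripper":15}]' 55
python3 go2.py 134.2 3.5 15 15
```

```text
time: 20.85
tcp_pos: [472.3, -26.0, 180.0]
ee_rot: [-3.077, -0.631, 0.001]
force: [-2.8, -0.2, -5.4]
width: 25.7
grip_force: 55.0
t 20.90 al -483 err 0.7 om -1.65 Fu 3.09 Fw 0.98 bar 134.3 lat 0.1 z 180.0 rho 83.3 comp_model 14.1 comp_force 12.4
0 al -491 om -1.61 bar 135.0 step -0.8 dp -0.0015 -0.0006
1 al -498 om -1.6 bar 135.9 step -0.9 dp -0.0017 -0.0007
2 al -506 om -1.58 bar 136.8 step -0.9 dp -0.0017 -0.0007
3 al -514 om -1.57 bar 137.7 step -0.9 dp -0.0017 -0.0007
4 al -521 om -1.56 bar 138.6 step -0.9 dp -0.0017 -0.0007
5 al -529 om -1.54 bar 139.5 step -0.9 dp -0.0016 -0.0007
6 al -536 om -1.53 bar 140.3 step -0.8 dp -0.0015 -0.0006
7 al -543 om -1.51 bar 141.1 step -0.8 dp -0.0014 -0.0006
8 al -551 om -1.5 bar 141.8 step -0.7 dp -0.0013 -0.0005
9 al -558 om -1.49 bar 142.4 step -0.6 dp -0.0011 -0.0005
```

```bash
python3 -m creep '[{"dp":[-0.0008,-0.0003,0],"dr":[0,0,0],"gripper":15},{"dp":[-0.0017,-0.0007,0],"dr":[0,0,0],"gripper":15},{"dp":[-0.0017,-0.0007,0],"dr":[0,0,0],"gripper":15},{"dp":[-0.0017,-0.0007,0],"dr":[0,0,0],"gripper":15},{"dp":[-0.0017,-0.0007,0],"dr":[0,0,0],"gripper":15},{"dp":[-0.0016,-0.0007,0],"dr":[0,0,0],"gripper":15},{"dp":[-0.0015,-0.0006,0],"dr":[0,0,0],"gripper":15}]' 55
python3 go2.py 140 3.3 15 15
```

```text
time: 21.48
tcp_pos: [467.2, -28.3, 180.1]
ee_rot: [-3.078, -0.631, 0.0]
force: [-3.2, -0.9, -5.7]
width: 25.7
grip_force: 55.0
t 21.53 al -542 err -0.4 om -1.56 Fu 3.01 Fw 0.31 bar 139.8 lat 0.0 z 180.1 rho 90.1 comp_model 15.2 comp_force 12.0
0 al -548 om -1.53 bar 141.6 step -1.6 dp -0.0029 -0.0012
1 al -556 om -1.51 bar 142.2 step -0.6 dp -0.0012 -0.0005
2 al -563 om -1.5 bar 142.8 step -0.6 dp -0.001 -0.0004
3 al -570 om -1.49 bar 143.2 step -0.5 dp -0.0008 -0.0004
4 al -577 om -1.48 bar 143.6 step -0.4 dp -0.0006 -0.0003
5 al -584 om -1.48 bar 143.8 step -0.2 dp -0.0004 -0.0002
6 al -591 om -1.47 bar 144.0 step -0.1 dp -0.0002 -0.0001
7 al -598 om -1.46 bar 144.0 step -0.0 dp -0.0 -0.0
8 al -605 om -1.45 bar 144.5 step -0.5 dp -0.0009 -0.0004
9 al -612 om -1.43 bar 146.3 step -1.9 dp -0.0035 -0.0015
```

```bash
python3 -m creep '[{"dp":[0,0,0],"dr":[0,0,0],"gripper":15},{"dp":[-0.0012,-0.0005,0],"dr":[0,0,0],"gripper":15},{"dp":[-0.001,-0.0004,0],"dr":[0,0,0],"gripper":15},{"dp":[-0.0008,-0.0004,0],"dr":[0,0,0],"gripper":15},{"dp":[-0.0006,-0.0003,0],"dr":[0,0,0],"gripper":15},{"dp":[-0.0004,-0.0002,0],"dr":[0,0,0],"gripper":15}]' 55
python3 go2.py 142.2 3.3 16.5 16
```

```text
time: 22.03
tcp_pos: [465.3, -29.2, 180.1]
ee_rot: [3.077, 0.631, -0.0]
force: [-3.7, -2.2, -5.0]
width: 25.5
grip_force: 55.0
t 22.08 al -588 err 1.3 om -1.43 Fu 4.49 Fw 0.06 bar 141.8 lat -0.1 z 180.1 rho 93.7 comp_model 16.9 comp_force 18.0
0 al -594 om -1.41 bar 142.5 step -0.3 dp -0.0006 -0.0003
1 al -601 om -1.41 bar 142.6 step -0.1 dp -0.0001 -0.0
2 al -607 om -1.4 bar 143.4 step -0.9 dp -0.0016 -0.0007
3 al -614 om -1.37 bar 145.6 step -2.2 dp -0.004 -0.0017
4 al -621 om -1.34 bar 148.3 step -2.7 dp -0.005 -0.0021
5 al -627 om -1.3 bar 150.8 step -2.5 dp -0.0046 -0.002
6 al -633 om -1.27 bar 153.1 step -2.2 dp -0.0041 -0.0018
7 al -640 om -1.25 bar 155.0 step -2.0 dp -0.0036 -0.0016
8 al -646 om -1.22 bar 156.7 step -1.7 dp -0.0031 -0.0013
9 al -651 om -1.2 bar 158.1 step -1.4 dp -0.0026 -0.0011
```

```bash
python3 -m creep '[{"dp":[-0.0022,-0.0009,0],"dr":[0,0,0],"gripper":15},{"dp":[-0.0018,-0.0008,0],"dr":[0,0,0],"gripper":15},{"dp":[-0.0033,-0.0014,0],"dr":[0,0,0],"gripper":15},{"dp":[-0.0044,-0.0019,0],"dr":[0,0,0],"gripper":15},{"dp":[-0.005,-0.0021,0],"dr":[0,0,0],"gripper":15}]' 55
python3 go2.py 151.3 3.5 14 14
```

```text
time: 22.5
tcp_pos: [457.0, -32.6, 180.2]
ee_rot: [-3.077, -0.632, -0.001]
force: [-3.0, 0.1, -4.6]
width: 25.5
grip_force: 55.0
t 22.55 al -624 err 1.3 om -1.31 Fu 3.31 Fw 0.97 bar 151.4 lat 0.2 z 180.1 rho 98.0 comp_model 11.6 comp_force 13.2
0 al -629 om -1.22 bar 153.6 step -2.3 dp -0.0043 -0.0018
1 al -635 om -1.19 bar 155.6 step -2.0 dp -0.0037 -0.0016
2 al -641 om -1.16 bar 157.4 step -1.8 dp -0.0032 -0.0014
3 al -646 om -1.13 bar 158.9 step -1.5 dp -0.0028 -0.0012
4 al -652 om -1.11 bar 160.1 step -1.2 dp -0.0023 -0.001
5 al -657 om -1.09 bar 161.1 step -1.0 dp -0.0018 -0.0008
6 al -662 om -1.08 bar 161.8 step -0.7 dp -0.0013 -0.0006
7 al -668 om -1.06 bar 162.3 step -0.5 dp -0.0009 -0.0004
8 al -673 om -1.06 bar 162.6 step -0.2 dp -0.0004 -0.0002
9 al -678 om -1.05 bar 162.6 step 0.0 dp 0.0 0.0
```

```bash
python3 -m creep '[{"dp":[-0.0043,-0.0018,0],"dr":[0,0,0],"gripper":15},{"dp":[-0.0037,-0.0016,0],"dr":[0,0,0],"gripper":15},{"dp":[-0.0033,-0.0014,0],"dr":[0,0,0],"gripper":15},{"dp":[-0.0028,-0.0012,0],"dr":[0,0,0],"gripper":15},{"dp":[-0.0023,-0.001,0],"dr":[0,0,0],"gripper":15}]' 55
python3 go2.py 160.2 3.4 14 14
```

```text
time: 22.97
tcp_pos: [448.7, -36.4, 180.2]
ee_rot: [3.077, 0.631, 0.0]
force: [-3.6, -0.6, -3.9]
width: 25.9
grip_force: 55.0
t 23.02 al -656 err -0.5 om -1.16 Fu 3.72 Fw 1.37 bar 160.1 lat -0.1 z 180.1 rho 108.9 comp_model 13.8 comp_force 14.9
0 al -661 om -1.11 bar 161.7 step -1.5 dp -0.0028 -0.0012
1 al -666 om -1.1 bar 162.3 step -0.5 dp -0.001 -0.0004
2 al -672 om -1.09 bar 162.5 step -0.3 dp -0.0005 -0.0002
3 al -677 om -1.08 bar 162.6 step -0.0 dp -0.0 -0.0
4 al -682 om -1.08 bar 162.3 step 0.2 dp 0.0004 0.0002
5 al -687 om -1.08 bar 161.9 step 0.5 dp 0.0009 0.0004
6 al -692 om -1.09 bar 161.1 step 0.7 dp 0.0013 0.0006
7 al -698 om -1.09 bar 160.2 step 1.0 dp 0.0018 0.0008
8 al -703 om -1.1 bar 158.9 step 1.2 dp 0.0022 0.001
9 al -708 om -1.12 bar 157.5 step 1.4 dp 0.0027 0.0011
```

```bash
python3 -m creep '[{"dp":[-0.0022,-0.0009,0],"dr":[0,0,0],"gripper":15},{"dp":[-0.001,-0.0004,0],"dr":[0,0,0],"gripper":15},{"dp":[-0.0005,-0.0002,0],"dr":[0,0,0],"gripper":15},{"dp":[0,0,0],"dr":[0,0,0],"gripper":15},{"dp":[0.0006,0.0003,0],"dr":[0,0,0],"gripper":15},{"dp":[0.0011,0.0005,0],"dr":[0,0,0],"gripper":15}]' 55
python3 go2.py 161.2 3.6 14.5 15.5
```

```text
time: 23.52
tcp_pos: [447.9, -36.7, 180.1]
ee_rot: [3.077, 0.631, 0.0]
force: [-3.8, -1.6, -3.2]
width: 25.5
grip_force: 55.0
t 23.57 al -690 err 0.9 om -1.04 Fu 4.19 Fw -0.11 bar 160.6 lat -0.0 z 180.1 rho 111.2 comp_model 15.6 comp_force 16.8
0 al -694 om -1.05 bar 160.2 step 1.0 dp 0.0018 0.0008
1 al -699 om -1.06 bar 159.1 step 1.1 dp 0.002 0.0009
2 al -704 om -1.07 bar 157.8 step 1.3 dp 0.0025 0.0011
3 al -709 om -1.09 bar 156.2 step 1.6 dp 0.0029 0.0012
4 al -715 om -1.11 bar 154.5 step 1.8 dp 0.0033 0.0014
5 al -720 om -1.13 bar 152.5 step 2.0 dp 0.0036 0.0016
6 al -725 om -1.15 bar 150.3 step 2.2 dp 0.004 0.0017
7 al -731 om -1.18 bar 148.0 step 2.3 dp 0.0043 0.0018
8 al -736 om -1.2 bar 145.5 step 2.5 dp 0.0046 0.002
9 al -742 om -1.23 bar 142.8 step 2.6 dp 0.0048 0.0021
```

```bash
python3 -m creep '[{"dp":[0.0012,0.0005,0],"dr":[0,0,0],"gripper":15},{"dp":[0.002,0.0009,0],"dr":[0,0,0],"gripper":15},{"dp":[0.0025,0.0011,0],"dr":[0,0,0],"gripper":15},{"dp":[0.0029,0.0012,0],"dr":[0,0,0],"gripper":15},{"dp":[0.0033,0.0014,0],"dr":[0,0,0],"gripper":15},{"dp":[0.0036,0.0016,0],"dr":[0,0,0],"gripper":15}]' 55
python3 go2.py 152.5 4 15 15.5
```

```text
time: 24.07
tcp_pos: [455.8, -33.3, 180.1]
ee_rot: [3.077, 0.631, 0.0]
force: [-3.4, -2.3, -2.9]
width: 25.9
grip_force: 55.0
t 24.12 al -722 err 1.8 om -1.05 Fu 3.70 Fw -0.09 bar 151.7 lat 0.0 z 180.1 rho 103.9 comp_model 17.2 comp_force 14.8
0 al -726 om -1.11 bar 150.1 step 2.4 dp 0.0044 0.0019
1 al -732 om -1.14 bar 147.9 step 2.2 dp 0.0041 0.0018
2 al -737 om -1.17 bar 145.5 step 2.4 dp 0.0044 0.0019
3 al -742 om -1.2 bar 142.9 step 2.5 dp 0.0046 0.002
4 al -748 om -1.23 bar 140.3 step 2.6 dp 0.0048 0.0021
5 al -754 om -1.26 bar 137.6 step 2.7 dp 0.005 0.0021
6 al -760 om -1.3 bar 134.9 step 2.7 dp 0.005 0.0022
7 al -766 om -1.32 bar 132.2 step 2.7 dp 0.0049 0.0021
8 al -772 om -1.34 bar 130.4 step 1.8 dp 0.0033 0.0014
9 al -779 om -1.35 bar 129.6 step 0.8 dp 0.0014 0.0006
```

```bash
python3 -m creep '[{"dp":[0.0046,0.002,0],"dr":[0,0,0],"gripper":15},{"dp":[0.0041,0.0018,0],"dr":[0,0,0],"gripper":15},{"dp":[0.0044,0.0019,0],"dr":[0,0,0],"gripper":15},{"dp":[0.0046,0.002,0],"dr":[0,0,0],"gripper":15},{"dp":[0.0048,0.0021,0],"dr":[0,0,0],"gripper":15}]' 55
python3 go2.py 139.5 3.7 16 16
```

```text
time: 24.53
tcp_pos: [467.1, -28.3, 180.1]
ee_rot: [3.077, 0.631, 0.0]
force: [-3.5, -2.1, -3.1]
width: 25.5
grip_force: 55.0
t 24.58 al -754 err -2.0 om -1.28 Fu 3.53 Fw -0.58 bar 139.2 lat 0.2 z 180.1 rho 90.6 comp_model 16.4 comp_force 14.1
0 al -760 om -1.35 bar 134.1 step 5.4 dp 0.0099 0.0043
1 al -766 om -1.38 bar 131.4 step 2.7 dp 0.005 0.0021
2 al -773 om -1.39 bar 129.7 step 1.7 dp 0.0032 0.0014
3 al -780 om -1.4 bar 129.1 step 0.6 dp 0.0011 0.0005
4 al -786 om -1.39 bar 129.1 step -0.1 dp -0.0001 -0.0001
5 al -793 om -1.38 bar 129.3 step -0.2 dp -0.0003 -0.0001
6 al -799 om -1.37 bar 129.6 step -0.2 dp -0.0005 -0.0002
7 al -806 om -1.37 bar 129.9 step -0.3 dp -0.0006 -0.0003
8 al -813 om -1.36 bar 130.3 step -0.4 dp -0.0007 -0.0003
9 al -819 om -1.34 bar 130.7 step -0.5 dp -0.0009 -0.0004
```

```bash
python3 -m creep '[{"dp":[0.0072,0.0031,0],"dr":[0,0,0],"gripper":15},{"dp":[0.0058,0.0025,0],"dr":[0,0,0],"gripper":15},{"dp":[0.0036,0.0016,0],"dr":[0,0,0],"gripper":15},{"dp":[0.0016,0.0007,0],"dr":[0,0,0],"gripper":15},{"dp":[0,0,0],"dr":[0,0,0],"gripper":15}]' 55
python3 go2.py 129.4 3.6 16 16
```

```text
time: 25.0
tcp_pos: [475.9, -24.0, 180.0]
ee_rot: [-3.077, -0.632, 0.001]
force: [-3.5, -1.6, -3.2]
width: 25.9
grip_force: 55.0
t 25.05 al -792 err -1.1 om -1.44 Fu 3.88 Fw -0.38 bar 130.1 lat 0.6 z 180.0 rho 80.1 comp_model 15.0 comp_force 15.5
0 al -798 om -1.42 bar 129.5 step -0.1 dp -0.0002 -0.0001
1 al -805 om -1.41 bar 129.8 step -0.3 dp -0.0006 -0.0003
2 al -812 om -1.4 bar 130.2 step -0.4 dp -0.0007 -0.0003
3 al -819 om -1.39 bar 130.7 step -0.5 dp -0.0009 -0.0004
4 al -825 om -1.38 bar 131.3 step -0.5 dp -0.001 -0.0004
5 al -832 om -1.37 bar 131.9 step -0.6 dp -0.0011 -0.0005
6 al -838 om -1.36 bar 132.5 step -0.6 dp -0.0012 -0.0005
7 al -845 om -1.34 bar 133.2 step -0.7 dp -0.0013 -0.0005
8 al -851 om -1.33 bar 133.9 step -0.7 dp -0.0013 -0.0006
9 al -858 om -1.32 bar 134.6 step -0.7 dp -0.0014 -0.0006
```

```bash
python3 -m creep '[{"dp":[-0.0005,-0.0002,0],"dr":[0,0,0],"gripper":15},{"dp":[-0.0006,-0.0003,0],"dr":[0,0,0],"gripper":15},{"dp":[-0.0008,-0.0003,0],"dr":[0,0,0],"gripper":15},{"dp":[-0.0009,-0.0004,0],"dr":[0,0,0],"gripper":15},{"dp":[-0.001,-0.0004,0],"dr":[0,0,0],"gripper":15},{"dp":[-0.0011,-0.0005,0],"dr":[0,0,0],"gripper":15},{"dp":[-0.0012,-0.0005,0],"dr":[0,0,0],"gripper":15},{"dp":[-0.0013,-0.0005,0],"dr":[0,0,0],"gripper":15}]' 55
python3 go2.py 133.4 3.6 16 15.5
```

```text
time: 25.72
tcp_pos: [472.1, -25.9, 180.1]
ee_rot: [-3.077, -0.631, 0.0]
force: [-3.1, -1.8, -3.9]
width: 25.9
grip_force: 55.0
t 25.77 al -847 err 2.4 om -1.29 Fu 3.79 Fw 0.18 bar 134.4 lat 0.3 z 180.1 rho 83.7 comp_model 14.3 comp_force 15.1
0 al -852 om -1.25 bar 134.0 step -0.6 dp -0.0011 -0.0005
1 al -858 om -1.24 bar 134.8 step -0.7 dp -0.0014 -0.0006
2 al -864 om -1.22 bar 135.5 step -0.8 dp -0.0014 -0.0006
3 al -870 om -1.21 bar 136.3 step -0.8 dp -0.0014 -0.0006
4 al -876 om -1.19 bar 137.0 step -0.7 dp -0.0014 -0.0006
5 al -882 om -1.18 bar 137.8 step -0.7 dp -0.0014 -0.0006
6 al -887 om -1.17 bar 138.5 step -0.7 dp -0.0013 -0.0006
7 al -893 om -1.15 bar 139.2 step -0.7 dp -0.0013 -0.0005
8 al -898 om -1.14 bar 139.8 step -0.7 dp -0.0012 -0.0005
9 al -904 om -1.12 bar 140.4 step -0.6 dp -0.0011 -0.0005
```

```bash
python3 -m creep '[{"dp":[-0.0011,-0.0005,0],"dr":[0,0,0],"gripper":15},{"dp":[-0.0014,-0.0006,0],"dr":[0,0,0],"gripper":15},{"dp":[-0.0014,-0.0006,0],"dr":[0,0,0],"gripper":15},{"dp":[-0.0014,-0.0006,0],"dr":[0,0,0],"gripper":15},{"dp":[-0.0014,-0.0006,0],"dr":[0,0,0],"gripper":15},{"dp":[-0.0014,-0.0006,0],"dr":[0,0,0],"gripper":15},{"dp":[-0.0013,-0.0005,0],"dr":[0,0,0],"gripper":15},{"dp":[-0.0012,-0.0005,0],"dr":[0,0,0],"gripper":15}]' 55
python3 go2.py 140 3.6 15.5 15.5
```

```text
time: 26.43
tcp_pos: [466.8, -28.2, 180.1]
ee_rot: [3.078, 0.631, 0.0]
force: [-3.7, -1.1, -3.7]
width: 25.9
grip_force: 55.0
t 26.48 al -897 err -0.8 om -1.19 Fu 3.38 Fw 0.19 bar 140.1 lat 0.3 z 180.1 rho 89.6 comp_model 14.5 comp_force 13.5
0 al -903 om -1.15 bar 140.3 step -0.3 dp -0.0006 -0.0003
1 al -908 om -1.14 bar 140.9 step -0.6 dp -0.001 -0.0004
2 al -914 om -1.13 bar 141.4 step -0.5 dp -0.0009 -0.0004
3 al -919 om -1.11 bar 141.8 step -0.5 dp -0.0008 -0.0004
4 al -924 om -1.1 bar 142.2 step -0.4 dp -0.0007 -0.0003
5 al -930 om -1.09 bar 142.6 step -0.3 dp -0.0006 -0.0003
6 al -935 om -1.08 bar 142.9 step -0.3 dp -0.0005 -0.0002
7 al -940 om -1.07 bar 143.1 step -0.2 dp -0.0004 -0.0002
8 al -945 om -1.07 bar 143.3 step -0.2 dp -0.0003 -0.0001
9 al -950 om -1.06 bar 143.4 step -0.1 dp -0.0002 -0.0001
```

```bash
python3 -m creep '[{"dp":[-0.0006,-0.0003,0],"dr":[0,0,0],"gripper":15},{"dp":[-0.001,-0.0004,0],"dr":[0,0,0],"gripper":15},{"dp":[-0.0009,-0.0004,0],"dr":[0,0,0],"gripper":15},{"dp":[-0.0008,-0.0004,0],"dr":[0,0,0],"gripper":15},{"dp":[-0.0007,-0.0003,0],"dr":[0,0,0],"gripper":15},{"dp":[-0.0006,-0.0003,0],"dr":[0,0,0],"gripper":15},{"dp":[-0.0005,-0.0002,0],"dr":[0,0,0],"gripper":15},{"dp":[-0.0004,-0.0002,0],"dr":[0,0,0],"gripper":15}]' 55
python3 go2.py 143.1 3.5 14.5 14.5
```

```text
time: 27.15
tcp_pos: [464.1, -29.4, 180.1]
ee_rot: [3.077, 0.631, -0.0]
force: [-4.1, -1.2, -3.5]
width: 25.2
grip_force: 55.0
t 27.20 al -942 err 1.2 om -1.05 Fu 3.74 Fw 0.36 bar 143.0 lat 0.2 z 180.1 rho 93.5 comp_model 15.5 comp_force 15.0
0 al -947 om -1.03 bar 144.3 step -1.2 dp -0.0023 -0.001
1 al -952 om -1.02 bar 144.4 step -0.1 dp -0.0002 -0.0001
2 al -957 om -1.01 bar 144.5 step -0.0 dp -0.0001 -0.0
3 al -961 om -1.01 bar 144.5 step 0.0 dp 0.0 0.0
4 al -966 om -1.0 bar 144.8 step -0.3 dp -0.0006 -0.0002
5 al -971 om -0.98 bar 145.7 step -1.0 dp -0.0018 -0.0008
6 al -976 om -0.95 bar 147.3 step -1.6 dp -0.0029 -0.0013
7 al -980 om -0.91 bar 149.2 step -1.9 dp -0.0034 -0.0015
8 al -985 om -0.88 bar 150.9 step -1.7 dp -0.0032 -0.0014
9 al -989 om -0.85 bar 152.5 step -1.6 dp -0.0029 -0.0012
```

```bash
python3 -m creep '[{"dp":[-0.0011,-0.0005,0],"dr":[0,0,0],"gripper":15},{"dp":[-0.0005,-0.0002,0],"dr":[0,0,0],"gripper":15},{"dp":[-0.0005,-0.0002,0],"dr":[0,0,0],"gripper":15},{"dp":[-0.0005,-0.0002,0],"dr":[0,0,0],"gripper":15},{"dp":[-0.0011,-0.0005,0],"dr":[0,0,0],"gripper":15},{"dp":[-0.0022,-0.0009,0],"dr":[0,0,0],"gripper":15}]' 55
python3 go2.py 146.4 3.5 14.5 14.5
```

```text
time: 27.7
tcp_pos: [461.3, -30.6, 180.1]
ee_rot: [3.077, 0.631, 0.0]
force: [-2.6, -2.0, -4.4]
width: 25.9
grip_force: 55.0
t 27.75 al -973 err 1.4 om -0.95 Fu 3.16 Fw 0.41 bar 146.4 lat 0.4 z 180.1 rho 94.5 comp_model 13.1 comp_force 12.7
0 al -977 om -0.89 bar 147.6 step -1.2 dp -0.0023 -0.001
1 al -981 om -0.85 bar 149.3 step -1.7 dp -0.0032 -0.0014
2 al -985 om -0.81 bar 150.9 step -1.6 dp -0.0029 -0.0013
3 al -989 om -0.78 bar 152.4 step -1.5 dp -0.0027 -0.0012
4 al -993 om -0.75 bar 153.7 step -1.3 dp -0.0025 -0.0011
5 al -997 om -0.72 bar 154.9 step -1.2 dp -0.0022 -0.001
6 al -1000 om -0.69 bar 156.0 step -1.1 dp -0.002 -0.0009
7 al -1004 om -0.66 bar 157.0 step -1.0 dp -0.0018 -0.0008
8 al -1007 om -0.64 bar 157.9 step -0.9 dp -0.0016 -0.0007
9 al -1010 om -0.61 bar 158.6 step -0.8 dp -0.0014 -0.0006
```

```bash
python3 -m creep '[{"dp":[-0.0023,-0.001,0],"dr":[0,0,0],"gripper":15},{"dp":[-0.0032,-0.0014,0],"dr":[0,0,0],"gripper":15},{"dp":[-0.0029,-0.0013,0],"dr":[0,0,0],"gripper":15},{"dp":[-0.0027,-0.0012,0],"dr":[0,0,0],"gripper":15},{"dp":[-0.0025,-0.0011,0],"dr":[0,0,0],"gripper":15},{"dp":[-0.0022,-0.001,0],"dr":[0,0,0],"gripper":15}]' 55
python3 -m creep '[{"dp":[-0.028,-0.012,0],"dr":[0,0,0],"gripper":15},{"dp":[-0.028,-0.012,0],"dr":[0,0,0],"gripper":15},{"dp":[-0.007,-0.003,0.02],"dr":[0,0,0],"gripper":15},{"dp":[0,0,0.04],"dr":[0,0,0],"gripper":15},{"dp":[0,0,0],"dr":[0,0,0],"gripper":15},{"dp":[0,0,0],"dr":[0,0,0],"gripper":15}]' 55
python3 -c "
from rig import readout;s=readout.state();print(s['tcp_pos'],s['ee_rot'],s['force'])"
```

```text
time: 28.25
tcp_pos: [453.1, -34.2, 180.1]
ee_rot: [-3.078, -0.631, -0.0]
force: [-3.2, -0.5, -3.9]
width: 25.5
grip_force: 55.0
time: 28.75
tcp_pos: [423.7, -47.2, 211.0]
ee_rot: [-3.077, -0.632, -0.009]
force: [0.5, 0.5, -4.0]
width: 25.5
grip_force: 55.0
[423.74304521 -47.18748106 211.01606945] [-3.07672254 -0.6320539  -0.0085091 ] [ 0.47347557  0.51953209 -3.95901339]
```

```bash
python3 -m creep '[{"dp":[0.005,-0.035,0],"dr":[0,0,0],"gripper":15},{"dp":[0.0105,-0.072,0],"dr":[0,0,0],"gripper":15},{"dp":[0.0105,-0.072,0],"dr":[0,0,0],"gripper":15},{"dp":[0.0105,-0.072,0],"dr":[0,0,0],"gripper":15},{"dp":[0.0105,-0.072,0],"dr":[0,0,0],"gripper":15},{"dp":[0.0105,-0.072,0],"dr":[0,0,0],"gripper":15},{"dp":[0.0105,-0.072,0],"dr":[0,0,0],"gripper":15},{"dp":[0.0105,-0.072,0],"dr":[0,0,0],"gripper":15},{"dp":[0.0105,-0.072,0],"dr":[0,0,0],"gripper":15},{"dp":[0,0,0],"dr":[0,0,0],"gripper":15}]' 55
python3 -m creep '[{"dp":[0,0,-0.03],"dr":[0,0,0],"gripper":15},{"dp":[0,0,-0.06],"dr":[0,0,0],"gripper":15},{"dp":[0,0,-0.06],"dr":[0,0,0],"gripper":15},{"dp":[0,0,-0.05],"dr":[0,0,0],"gripper":15},{"dp":[0,0,0],"dr":[0,0,0],"gripper":15},{"dp":[0,0,0],"dr":[0,0,0],"gripper":15},{"dp":[0,0,0],"dr":[0,0,0],"gripper":15}]' 55
python3 - <<'E'
from h import *
s=readout.state();print(s['tcp_pos'],s['ee_rot'],s['force'])
t=snap("top");c=snap("scene")
a=cv2.resize(c["frame"][90:200,245:345],None,fx=4,fy=4,interpolation=cv2.INTER_CUBIC)
b=cv2.resize(t["frame"][150:260,395:495],None,fx=4,fy=4,interpolation=cv2.INTER_CUBIC)
cv2.imwrite("pics/put.png",np.hstack([a,b]))
E
```

```text
time: 29.58
tcp_pos: [465.0, -362.1, 209.1]
ee_rot: [3.072, 0.618, -0.004]
force: [-1.1, -1.7, -2.9]
width: 25.7
grip_force: 55.0
time: 30.17
tcp_pos: [466.9, -354.0, 110.8]
ee_rot: [3.076, 0.631, 0.001]
force: [-0.1, -0.3, -3.4]
width: 25.6
grip_force: 55.0
[ 466.89865876 -354.03204664  110.75819651] [3.07569124e+00 6.30872292e-01 6.73159910e-04] [-0.1294113  -0.3092947  -3.44142951]
```

View pics/put.png

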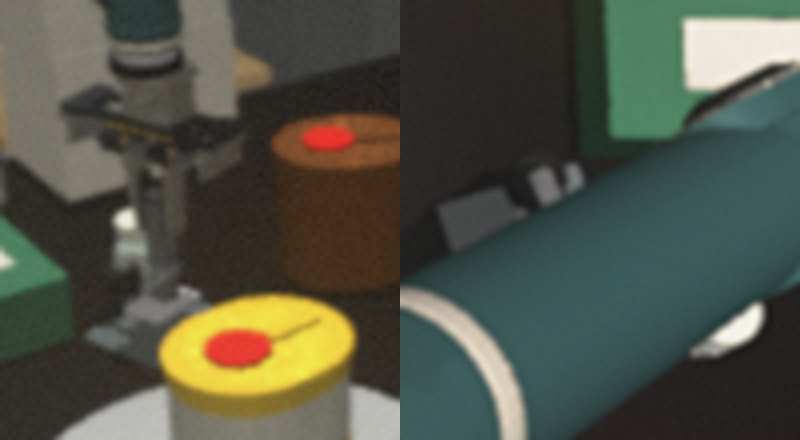

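The roller hangs upright in the gripper just above its mat at the original spot.

```bash
python3 -m creep '[{"dp":[0.003,-0.004,-0.01],"dr":[0,0,0],"gripper":15},{"dp":[0,0,-0.01],"dr":[0,0,0],"gripper":15},{"dp":[0,0,-0.01],"dr":[0,0,0],"gripper":15},{"dp":[0,0,-0.005],"dr":[0,0,0],"gripper":15},{"dp":[0,0,-0.003],"dr":[0,0,0],"gripper":15},{"dp":[0,0,0],"dr":[0,0,0],"gripper":15},{"dp":[0,0,0],"dr":[0,0,0],"gripper":15}]' 55
python3 -c "
from rig import readout;s=readout.state();print(s['tcp_pos'],s['ee_rot'],s['force'],s['moment'])"
```

```text
time: 30.85
tcp_pos: [467.7, -355.3, 91.0]
ee_rot: [3.077, 0.631, -0.0]
force: [0.8, -0.2, -4.5]
width: 25.7
grip_force: 55.0
[ 467.73416312 -355.25196826   91.04906794] [ 3.07742554e+00  6.31079513e-01 -2.21805617e-04] [ 0.81482715 -0.20502243 -4.50105186] [-0.06928326  0.20721737 -0.08665225]
```

```bash
python3 -m creep '[{"dp":[0,0,-0.002],"dr":[0,0,0],"gripper":15},{"dp":[0,0,0],"dr":[0,0,0],"gripper":15},{"dp":[0,0,0],"dr":[0,0,0],"gripper":15}]' 55
python3 -m creep '[{"dp":[0,0,-0.001],"dr":[0,0,0],"gripper":15},{"dp":[0,0,0],"dr":[0,0,0],"gripper":15},{"dp":[0,0,0],"dr":[0,0,0],"gripper":15}]' 55
```

```text
time: 31.1
tcp_pos: [467.9, -355.4, 90.4]
ee_rot: [3.077, 0.631, 0.001]
force: [-0.2, -0.1, -1.4]
width: 25.9
grip_force: 55.0
time: 31.35
tcp_pos: [467.9, -355.5, 90.4]
ee_rot: [3.077, 0.631, 0.001]
force: [-2.9, 1.1, 5.8]
width: 25.7
grip_force: 55.0
```

Contact with the mat is made, so I'll open gently with a reduced grip force, then rise.

```bash
python3 -m creep '[{"dp":[0,0,0.001],"dr":[0,0,0],"gripper":28},{"dp":[0,0,0],"dr":[0,0,0],"gripper":35},{"dp":[0,0,0],"dr":[0,0,0],"gripper":60},{"dp":[0,0,0],"dr":[0,0,0],"gripper":85},{"dp":[0,0,0],"dr":[0,0,0],"gripper":85},{"dp":[0,0,0],"dr":[0,0,0],"gripper":85},{"dp":[0,0,0],"dr":[0,0,0],"gripper":85},{"dp":[0,0,0],"dr":[0,0,0],"gripper":85},{"dp":[0,0,0],"dr":[0,0,0],"gripper":85},{"dp":[0,0,0],"dr":[0,0,0],"gripper":85}]' 20
python3 -m creep '[{"dp":[0,0,0.02],"dr":[0,0,0],"gripper":85},{"dp":[0,0,0.05],"dr":[0,0,0],"gripper":85},{"dp":[0,0,0.06],"dr":[0,0,0],"gripper":85},{"dp":[0,0,0.06],"dr":[0,0,0],"gripper":85},{"dp":[0,0,0.06],"dr":[0,0,0],"gripper":85},{"dp":[0,0,0.06],"dr":[0,0,0],"gripper":85},{"dp":[0,-0.06,0.05],"dr":[0,0,0],"gripper":85},{"dp":[-0.04,-0.06,0.02],"dr":[0,0,0],"gripper":85},{"dp":[-0.04,-0.06,0],"dr":[0,0,0],"gripper":85},{"dp":[0,0,0],"dr":[0,0,0],"gripper":85}]'
python3 - <<'E'
from h import *
t=snap("top");c=snap("scene")
cv2.imwrite("pics/end.png",np.hstack([cv2.resize(c["frame"][100:260,220:380],(400,400)),cv2.resize(t["frame"][90:250,220:480],(400,246))[:] if 0 else cv2.resize(t["frame"][90:250,330:490],(400,400))]))
print(readout.state()["force"])
from look import *
for _ in range(2):
    s,cc,sz,d,a=lid();print((cc-AX).round(1),np.hypot(*(cc-AX)).round(1))
E
```

```text
time: 32.18
tcp_pos: [467.8, -355.1, 90.1]
ee_rot: [3.077, 0.631, -0.0]
force: [0.2, -0.5, 0.3]
width: 84.3
grip_force: 0.0
time: 33.02
tcp_pos: [421.5, -452.1, 282.9]
ee_rot: [3.075, 0.614, -0.002]
force: [-2.3, -0.4, 0.5]
width: 84.5
grip_force: 0.0
[ 0.05307351  0.67858127 -0.47402041]
[ 4.  11.9] 12.5
[ 4.  11.8] 12.5
```

View pics/end.png

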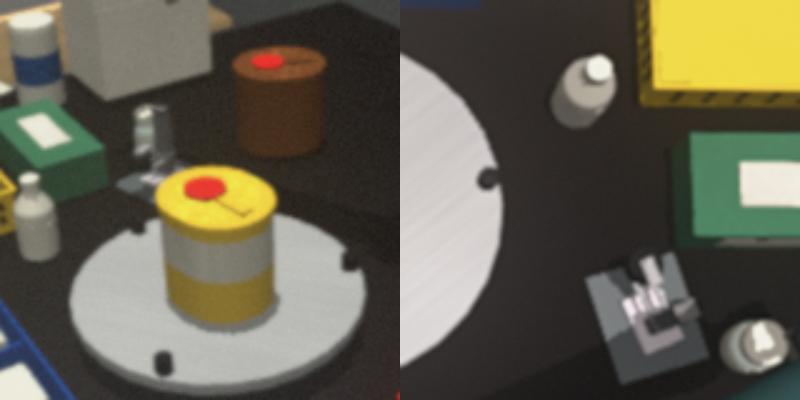

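The roller stands upright on its mat at (655,310). The bucket is in place on the turntable and nothing else has been disturbed, so I'm handing in.

```bash
python3 -c "
from rig import job;print(job.sign_off())"
```

```text
the job is handed in; nothing more can be done
None
```

I rolled the label band down for about 8 s of unbroken contact, with every force reading between 3.0 and 4.5 N, then stood the roller upright on its mat and handed the job in; the turntable needed a second easy push before contact, to about 1.8 rad/s.

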